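# Spice rack: clamp the guard rail with U-keepers and load the jars

## Task

Get the spice rack ready for use: lay the loose guard rail in the rack's two saddles, then lock it by taking the two U-shaped keepers that hang over the rack's back fence and dropping one over the rail at each saddle, both legs down their holes until the grip rests on the rail. Move every jar standing on the lazy Susan to the rack, upright on its shelf between rail and back fence. Leave the can opener, teaspoon and label roll where they lie.

Things in the scene. Friction and masses are not known exactly. Their poses are not given: they have to be found in the camera images.
- spice_rack: Fixed wooden spice rack, base board 114 (x) x 256 (y) x 12 mm. Origin on the worktop; x to its back, y along its length. Saddles in a line at x = -40 mm; back fence x = 26 to 42 mm, top at 62 mm. Shelf = top of the base board, 55 mm deep between laid rail and fence, 216 mm long between the brackets (at the front corners; end cheeks 46 mm high behind them). Jars fit in a row at 54 mm pitch.
- rail_seat (a point): Where the rail's origin lies once it rests in both saddles: rack x = -40, y = 0, height 55.6 mm; axes as the rack's. Saddles: steel 90 degree V, lips 56 mm above the worktop and 30 mm apart, 20 mm long, on the bracket blocks at y = +118 and -118 mm.
- keeper_seat_left (a point): At the +y bracket: where a keeper's origin lies when fully home over the rail; 18.6 mm above the worktop; axes as the rack's. The bracket block, 64 (x) x 20 (y) mm, steel-topped, 40 mm high, has two vertical through holes of 11 mm, 22 mm before (-x) and behind (+x) the rail line.
- keeper_seat_right (a point): The same at the -y bracket.
- guard_rail: Steel tube, 22 mm diameter, 286 mm long over square black end caps (26 x 26 x 10 mm); origin on its axis at mid-length, 13 mm above the worktop as it lies; y along the tube. 266 mm between the caps, which go outside the two brackets (256 mm over both: 5 mm play at either end). Starts flat on the worktop beside the rack, roughly square to it. 0.16 kg.
- keeper_1: U-shaped keeper: two round steel legs of 8 mm, tips rounded, at x = -22 and +22 mm, 48 mm long below a black ribbed grip 56 (x) x 16 (y) mm, from z = 48 to 88 mm. Origin midway between the leg tips, z up. 0.08 kg. Starts hanging astride the back fence, grip on the fence top, x across the fence. Fits either bracket, either way round.
- keeper_2: The other keeper, the same. Mind the wall cupboards beyond the fence: their handles and doors begin 0.57 m ahead of the robot base and 0.49 m above the worktop, so keep the wrist low there.
- lazy_susan: Lazy Susan standing on the other side of the rack from the rail: its fixed foot, origin on the worktop at the centre. On it a wooden disc of 250 mm diameter, top 28 mm above the worktop, turns freely about the vertical with almost no friction.
- jar_1: Glass spice jar with a yellow lid, 45 mm diameter, 100 mm tall, 0.07 to 0.16 kg; origin at the centre of its underside, z up. Starts upright on the lazy Susan. May be absent.
- jar_2: Glass spice jar with a white and blue lid, 47 mm diameter, 98 mm tall; as jar_1. May be absent.
- jar_3: Spice jar with a white and green lid, 43 mm diameter, 100 mm tall; as jar_1. May be absent.
- jar_4: Salt shaker with a grey top, 44 mm diameter (34 mm over its top 24 mm), 90 mm tall; origin and start as jar_1. May be absent.
- can_opener: Black-handled can opener, 174 x 41 x 20 mm, lying behind the rack. Not to be moved.
- teaspoon: Red-handled teaspoon, 132 x 26 x 11 mm, lying behind the rack. Not to be moved.
- label_roll: Small roll of white labels, 92 x 61 x 42 mm, standing on the left of the worktop. Not to be moved.

How it is judged:
By the outcome, as a careful person would: the job done as asked, in the order asked, and still so for the second after the job is handed in, with the robot touching nothing.
Of jar_1, jar_2, jar_3, jar_4 only 3 to 4 are there at a start; the rules pass over those that are not, and their reading is None.
At some moment in a run one of guard_rail, keeper_1, keeper_2 may be knocked a few centimetres aside while the robot is not near it.
It also fails if it takes over 208 s, if anything falls off the work surface, if the arm or the gripper's body presses on something with over 40 N, if the wrist force passes 120 N, or if a joint passes its speed limit or range.

## Robot

A 7-joint arm with a two-finger parallel gripper is mounted at the origin on a cart in front of the work surface, level with it; the furniture and walls round the work are solid. World frame = base frame: x ahead of the robot, y to its left, z up, the work surface at z = 0. Lengths are in mm, angles in rad, forces in N, time in s.
With the tool pointing down it reaches from about 425 to 825 mm from the base axis. Payload 3.6 kg.
Tool frame: the origin (TCP) lies between the finger pads; the fingertips stand 17 mm ahead of it and the grasp point (between the pads) lies 2 mm behind it; z points along the fingers, y is the line along which they close (so a half turn about z gives the same grasp; the last joint's range is limited). The gripper opens to 85 mm and grips with 20 to 120 N. Pads are 22 mm wide; open, the fingers measure 114 mm over their backs; the gripper's body (76 mm by 85 mm) begins 54 mm behind the grasp point. The pads swing forward as they close: fully open they stand 13 mm farther back than shut.
Start: joints at [-1.143, 0.615, -0.013, 1.423, 0.008, 1.103, -0.04], TCP at [284.915, 584.198, 248.297] pointing down, gripper open.
Joint ranges: [-3.12, 3.12], [-0.3, 2.06], [-1.34, 1.32], [0.26, 2.42], [-1.36, 4.5], [0.01, 1.98], [-2.84, 2.84]. Speed limits (rad/s): [2.79, 2.79, 3.14, 3.14, 3.14, 3.14, 3.14].

## Interface

Orientations are given as a unit quaternion [w, x, y, z].
In Python, from bench import env, imaging, close_job gives the robot as it stands. The module is installed in compiled form; this text tells all that it offers.
- The arm moves only by the tool jog_arm, never from a script. Its argument "steps" is a list of rows, each an object of numbers: "tx", "ty", "tz": the shift along the tool's x, y, z in m; "rx", "ry", "rz": the turn, a rotation vector about the tool's x, y, z in rad. A call has 1 to 20 rows; each row shifts and turns the commanded pose from where the row before left it, along the tool's axes as they then stand; what a row does not reach is not made up. A row lasts 1/8 s, in which the tool goes at most 62.5 mm and 10.7 degrees, less where a joint would pass 70% of its speed; a pose out of reach is approached as far as the arm can. A call with a gripper value outside its range is refused whole. "jaw" is the finger opening in m, from 0 to 0.0854, set as the call begins (left out, the last holds). The fingers move at their own pace and stop on an object; "grip_force" is the grip in N (left out, the last holds). Time passes only in rows, so rows that do not move let the fingers close. It gives the time, the measured TCP pose, the force, the opening and the grip force at its end, in the units of the state.
- env.get_state(): the state, without advancing time (a new reading comes with each control period).
- imaging.camera(name): name is "scene" or "top" or "wrist"; returns a dict with "color" (480x640x3 uint8, red, green, blue), "depth" (480x640 float32, mm along the optical axis (not along the pixel's ray), 0 where there is no reading), "fx", "fy", "cx", "cy" (pixels), "k1" (the pictures are not rectified: a ray, as slopes to the right and down, at radius r is drawn at 1 + k1 r^2 times it, then the intrinsics apply), "world_to_cam" (4x4, takes a point from world to camera coordinates). Camera axes: x right, y up, looking along -z (the intrinsics and any distortion apply to the point x, -y, -z); pixel columns grow to the right and rows downward; lengths in mm; the calibration is good to about 2 mm. A picture is of the moment at which its call begins.
- close_job(): hands the job in; it is judged then, once.
The state is a dict: "time_s": time; "qpos": joint angles; "qvel": joint speeds; "joint_efforts": joint torques, N m; "tool_pos": TCP position; "eef_rot": TCP orientation; "contact_force": force on the tool from outside, world axes, zero at the start; "ft_torque": the same for the moment, N m; "gripper_width": finger opening in mm; "grasp_force": force on a finger pad.
Only numpy, scipy, OpenCV 4.12 (cv2) and the standard library are available. Lean on these libraries where they do the work, as an engineer would, in place of code of your own. Each camera call takes 0.05 s, during which the arm holds its last target. There are 200 camera calls.

## Working session

There is one attempt and no reset: what is moved stays moved. The work goes in short steps, Python scripts to look and compute and a tool call to move; the robot and the scene stay as the last step left them, time stands still between calls to the robot, and variables do not carry over. Pictures are saved under pics/ and viewed, at most 14 in all, crops included, and the job is handed in when it is done.

Besides the shell and the picture viewer there is one more tool, called after "Request:" as name(argument=value, ...), one argument or row to a line, values as JSON. jog_arm: Moves the arm, as the interface text tells. Its arguments: {"type":"object","properties":{"steps":{"type":"array","items":{"type":"object","properties":{"tx":{"type":"number"},"ty":{"type":"number"},"tz":{"type":"number"},"rx":{"type":"number"},"ry":{"type":"number"},"rz":{"type":"number"}}}},"jaw":{"type":"number"},"grip_force":{"type":"number"}},"required":["steps"]}

```bash
mkdir -p pics; ls
cat > h.py <<'E'
import numpy as np, cv2
from scipy.spatial.transform import Rotation as R
from bench import env, imaging, close_job
def save(n,c,crop=None,s=1):
    im=c["color"][...,::-1]
    if crop: x0,y0,x1,y1=crop; im=im[y0:y1,x0:x1]
    cv2.imwrite(f"pics/{n}.png",cv2.resize(im,None,fx=s,fy=s,interpolation=cv2.INTER_CUBIC))
def ray(c,u,v):
    d=np.array([(u-c["cx"])/c["fx"],(v-c["cy"])/c["fy"]]); s=d.copy()
    for _ in range(20): s=d/(1+c["k1"]*(s@s))
    M=np.linalg.inv(c["world_to_cam"]); return M[:3,3], M[:3,:3]@np.array([s[0],-s[1],-1.])
def atz(c,u,v,z):
    o,d=ray(c,u,v); return o+d*(z-o[2])/d[2]
def dep(c,u,v):
    o,d=ray(c,u,v); u,v=int(round(u)),int(round(v))
    p=c["depth"][v-1:v+2,u-1:u+2]; p=p[p>0]
    return o+d*(np.median(p) if len(p) else np.nan)
def tri(a,b):
    (o1,d1),(o2,d2)=a,b; A=np.stack([d1,-d2],1); t=np.linalg.lstsq(A,o2-o1,rcond=None)[0]
    p,q=o1+t[0]*d1,o2+t[1]*d2; return (p+q)/2,np.linalg.norm(p-q)
def proj(c,P):
    p=c["world_to_cam"]@np.append(P,1); s=np.array([p[0],-p[1]])/-p[2]; s=s*(1+c["k1"]*(s@s))
    return s*[c["fx"],c["fy"]]+[c["cx"],c["cy"]]
def cloud(c):
    v,u=np.mgrid[0:480,0:640]; pts=np.stack([u,v],-1).reshape(-1,1,2).astype(float)
    K=np.array([[c["fx"],0,c["cx"]],[0,c["fy"],c["cy"]],[0,0,1.]])
    s=cv2.undistortPoints(pts,K,np.array([c["k1"],0,0,0])).reshape(480,640,2)
    d=c["depth"][...,None]; P=np.concatenate([s[...,:1]*d,-s[...,1:]*d,-d],-1)
    M=np.linalg.inv(c["world_to_cam"]); W=P@M[:3,:3].T+M[:3,3]; W[c["depth"]<=0]=np.nan; return W
def st():
    s=env.get_state(); print("t",round(s["time_s"],2),"pos",np.round(s["tool_pos"],1),"R",np.round(R.from_quat(np.roll(s["eef_rot"],-1)).as_matrix(),3).tolist(),"F",np.round(s["contact_force"],1),"w",round(s["gripper_width"],1),"g",np.round(s["grasp_force"],1),"q",np.round(s["qpos"],2)); return s
E
python3 - <<'E'
from h import *
import pickle
st(); d={}
for n in ["scene","top","wrist"]:
    c=imaging.camera(n); d[n]=c; save(n+"0",c); M=np.linalg.inv(c["world_to_cam"]); print(n,c["fx"],c["k1"],M.round(2).tolist(),(c["depth"]>0).mean())
pickle.dump(d,open("c0.pkl","wb"))
E
```

```text
pics
t 0.0 pos [284.6 583.5 247.1] R [[-0.899, 0.438, -0.001], [0.438, 0.899, -0.002], [-0.0, -0.003, -1.0]] F [-0.1 -0.2 -0.2] w 85.3 g 0.0 q [-1.14  0.62 -0.01  1.42  0.01  1.1  -0.04]
scene 547.7640181874331 -0.017915885808946583 [[0.62, 0.45, -0.65, -345.19], [-0.79, 0.33, -0.53, -625.6], [-0.02, 0.83, 0.56, 787.17], [0.0, 0.0, 0.0, 1.0]] 0.9959375
top 562.0833793058429 -0.16007680860769788 [[-0.41, 0.8, -0.43, -220.46], [-0.91, -0.37, 0.19, 417.83], [-0.0, 0.47, 0.88, 1594.07], [0.0, 0.0, 0.0, 1.0]] 0.9961263020833333
wrist 379.37681721905625 -0.029148143793780903 [[0.44, -0.86, -0.27, 215.08], [0.9, 0.42, 0.13, 618.33], [-0.0, -0.3, 0.95, 372.79], [0.0, 0.0, 0.0, 1.0]] 0.996171875
```

View pics/scene0.png

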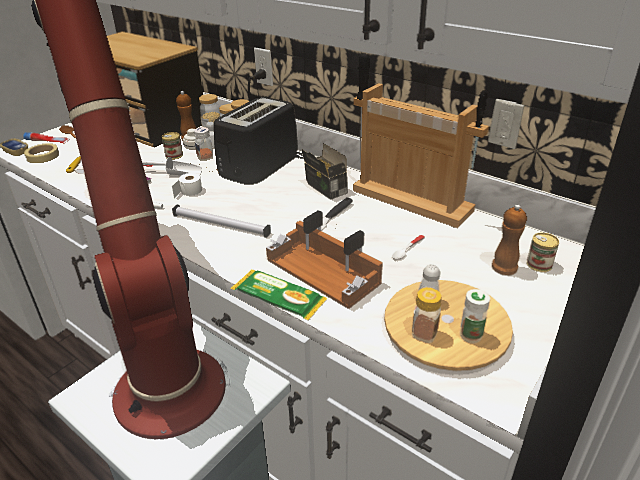

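View pics/top0.png

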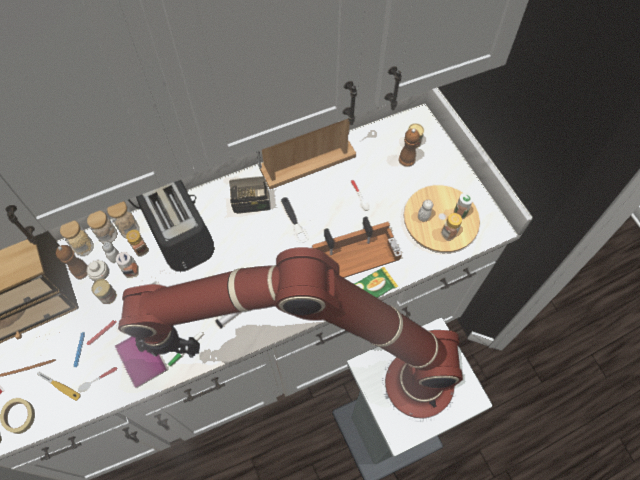

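The scene picture shows the rack at about (325,265), the keepers on its fence at (312,225) and (353,245), and the rail from (175,212) to (268,232). Three jars stand on the disc: jar_1 (428,312), jar_3 (475,315) and jar_4 (431,278). Jar_2 is absent.

Run:
```python
from h import *
import pickle
d=pickle.load(open("c0.pkl","rb")); c=d["scene"]; save("rackcrop",c,(165,190,395,320),3.4)
W=cloud(c); 
pts=dict(railL=(176,209),railR=(265,230),j1=(429,294),j3=(478,298),j4=(431,270),discL=(390,320),discR=(508,320),disc=(455,340),fenceL=(275,240),k1=(313,220),k2=(353,241))
for k,p in pts.items(): print(k,p,dep(c,*p).round(1))
# disc fit
P=W[260:380,370:530].reshape(-1,3); m=np.abs(P[:,2]-28)<6; Q=P[m]; print("disc n",len(Q),np.median(Q[:,2]))
h=Q[:,:2].astype(np.float32); print(cv2.minEnclosingCircle(h))
# base board
P=W[190:320,240:395].reshape(-1,3); Q=P[(P[:,2]>8)&(P[:,2]<16)]
print("board",np.median(Q[:,2]),cv2.minAreaRect(Q[:,:2].astype(np.float32)))
Q=P[(P[:,2]>56)&(P[:,2]<65)]; print("fence top",cv2.minAreaRect(Q[:,:2].astype(np.float32)),len(Q))
Q=P[(P[:,2]>90)]; print("keepers",np.c_[Q][:, :].min(0),Q.max(0),len(Q))
P=W[195:245,165:285].reshape(-1,3); Q=P[(P[:,2]>8)&(P[:,2]<30)]; print("rail",cv2.minAreaRect(Q[:,:2].astype(np.float32)),len(Q),Q[:,2].max())
```

```text
railL (176, 209) [397.9 449.   21.6]
railR (265, 230) [464.5 186.6  22.1]
j1 (429, 294) [ 374.2 -309.3  128.6]
j3 (478, 298) [ 419.6 -384.   126.1]
j4 (431, 270) [ 456.7 -271.   114. ]
discL (390, 320) [ 369.8 -236.    26.4]
discR (508, 320) [ 508.  -422.6   27. ]
disc (455, 340) [ 396.8 -363.3   26.3]
fenceL (275, 240) [ 4.696e+02  1.595e+02 -2.000e-01]
k1 (313, 220) [485.4  47.8  94.2]
k2 (353, 241) [469.7 -76.   95. ]
disc n 6321 26.76325821918965
((512.1911010742188, -317.598388671875), 199.53524780273438)
board 10.566599265382592 ((512.08251953125, 71.88577270507812), (517.1427001953125, 389.36285400390625), 30.0521240234375)
fence top ((487.0008544921875, -18.376998901367188), (257.214599609375, 53.627838134765625), 84.886962890625) 458
keepers [451.93637452 -80.66976091  90.04629348] [522.47755856  64.50964137 104.54595913] 302
rail ((435.6076965332031, 351.9235534667969), (69.72074890136719, 343.6727600097656), 5.793469429016113) 784 29.106201816632392
```

View pics/rackcrop.png

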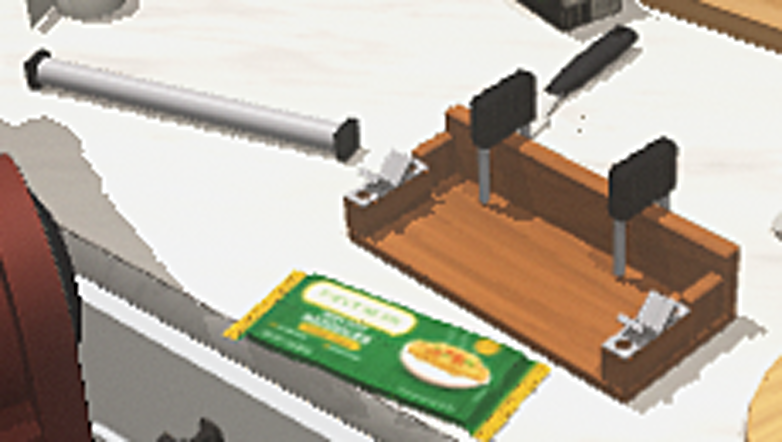

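```bash
cat >> h.py <<'E'
def down(yaw): # tool z down, tool x at world angle yaw (deg)
    a=np.radians(yaw); x=np.array([np.cos(a),np.sin(a),0]); z=np.array([0,0,-1.]); return np.stack([x,np.cross(z,x),z],1)
def step(Rm0,p0,Rm1,p1,n):
    r=R.from_matrix(Rm0.T@Rm1).as_rotvec()/n; A=R.from_rotvec(r).as_matrix(); S=np.zeros((3,3)); B=np.eye(3)
    for _ in range(n): S+=B; B=B@A
    return np.linalg.solve(S,Rm0.T@(np.array(p1)-p0))/1000, r
def pose():
    s=env.get_state(); return R.from_quat(np.roll(s["eef_rot"],-1)).as_matrix(),np.array(s["tool_pos"])
def plan(*ws): # (pos,yaw or None or matrix,n)
    R0,p0=pose()
    for p,y,n in ws:
        R1=R0 if y is None else (y if np.ndim(y) else down(y))
        t,r=step(R0,p0,R1,p,n); print(n,"x t",t.round(4),"r",r.round(4)); R0,p0=R1,np.array(p)
E
python3 -c "
from h import *
plan(((500,50,260),174,14))"
```

```text
14 x t [-0.0258 -0.0323 -0.0009] r [-0.0001 -0.     -0.0249]
```

Request:
jog_arm(
  steps=[
    {"tx":-0.0258,"ty":-0.0323,"tz":-0.001,"rz":-0.025},
    {"tx":-0.0258,"ty":-0.0323,"tz":-0.001,"rz":-0.025},
    {"tx":-0.0258,"ty":-0.0323,"tz":-0.001,"rz":-0.025},
    {"tx":-0.0258,"ty":-0.0323,"tz":-0.001,"rz":-0.025},
    {"tx":-0.0258,"ty":-0.0323,"tz":-0.001,"rz":-0.025},
    {"tx":-0.0258,"ty":-0.0323,"tz":-0.001,"rz":-0.025},
    {"tx":-0.0258,"ty":-0.0323,"tz":-0.001,"rz":-0.025},
    {"tx":-0.0258,"ty":-0.0323,"tz":-0.001,"rz":-0.025},
    {"tx":-0.0258,"ty":-0.0323,"tz":-0.001,"rz":-0.025},
    {"tx":-0.0258,"ty":-0.0323,"tz":-0.001,"rz":-0.025},
    {"tx":-0.0258,"ty":-0.0323,"tz":-0.001,"rz":-0.025},
    {"tx":-0.0258,"ty":-0.0323,"tz":-0.001,"rz":-0.025},
    {"tx":-0.0258,"ty":-0.0323,"tz":-0.001,"rz":-0.025},
    {"tx":-0.0258,"ty":-0.0323,"tz":-0.001,"rz":-0.025},
    {},
    {},
  ],
)

```text
$.steps[0]: bad value
```

Run:
```python
from h import *
import pickle
st(); c=imaging.camera("wrist"); save("w1",c,None,1.25); pickle.dump(c,open("w1.pkl","wb"))
```

```text
t 0.15 pos [284.7 583.7 247.4] R [[-0.899, 0.438, -0.001], [0.438, 0.899, -0.002], [-0.0, -0.002, -1.0]] F [0.8 0.3 0.1] w 85.2 g 0.0 q [-1.14  0.62 -0.01  1.42  0.01  1.1  -0.04]
```

View pics/w1.png

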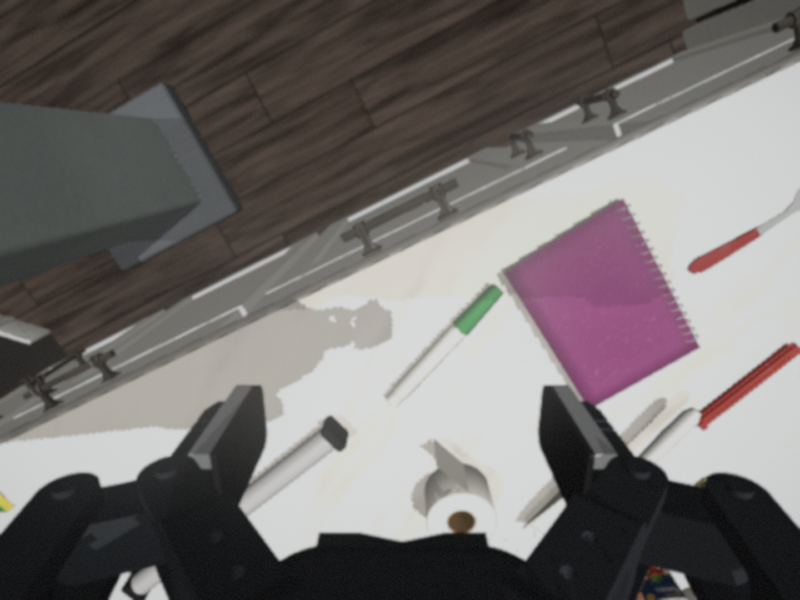

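The picture shows the view from the start pose. The gripper fills the bottom, image up is the tool's +x, and the rail end is at (335,432). The arm has not moved, so I'll send rows with all six keys.

Request:
jog_arm(
  steps=[
    {"tx":-0.0262,"ty":-0.0323,"tz":0.0,"rx":0,"ry":0,"rz":-0.025},
    {"tx":-0.0262,"ty":-0.0323,"tz":0.0,"rx":0,"ry":0,"rz":-0.025},
    {"tx":-0.0262,"ty":-0.0323,"tz":0.0,"rx":0,"ry":0,"rz":-0.025},
    {"tx":-0.0262,"ty":-0.0323,"tz":0.0,"rx":0,"ry":0,"rz":-0.025},
    {"tx":-0.0262,"ty":-0.0323,"tz":0.0,"rx":0,"ry":0,"rz":-0.025},
    {"tx":-0.0262,"ty":-0.0323,"tz":0.0,"rx":0,"ry":0,"rz":-0.025},
    {"tx":-0.0262,"ty":-0.0323,"tz":0.0,"rx":0,"ry":0,"rz":-0.025},
    {"tx":-0.0262,"ty":-0.0323,"tz":0.0,"rx":0,"ry":0,"rz":-0.025},
    {"tx":-0.0262,"ty":-0.0323,"tz":0.0,"rx":0,"ry":0,"rz":-0.025},
    {"tx":-0.0262,"ty":-0.0323,"tz":0.0,"rx":0,"ry":0,"rz":-0.025},
    {"tx":-0.0262,"ty":-0.0323,"tz":0.0,"rx":0,"ry":0,"rz":-0.025},
    {"tx":-0.0262,"ty":-0.0323,"tz":0.0,"rx":0,"ry":0,"rz":-0.025},
    {"tx":-0.0262,"ty":-0.0323,"tz":0.0,"rx":0,"ry":0,"rz":-0.025},
    {"tx":-0.0262,"ty":-0.0323,"tz":0.0,"rx":0,"ry":0,"rz":-0.025},
    {"tx":0,"ty":0,"tz":0,"rx":0,"ry":0,"rz":0},
    {"tx":0,"ty":0,"tz":0,"rx":0,"ry":0,"rz":0},
  ],
)

```text
time_s: 2.2
tool_pos: [504.8, 49.2, 248.1]
eef_rot: [-0.001, 0.052, 0.999, 0.0]
contact_force: [0.0, 0.0, 0.2]
gripper_width: 85.5
grasp_force: 0.0
```

Run:
```python
from h import *
import pickle
st(); c=imaging.camera("wrist"); save("w2",c,None,1.25); pickle.dump(c,open("w2.pkl","wb"))
```

```text
t 2.2 pos [504.8  49.2 248.1] R [[-0.995, 0.103, -0.001], [0.103, 0.995, 0.001], [0.001, 0.001, -1.0]] F [0.  0.  0.2] w 85.5 g 0.0 q [-0.14  0.39 -0.    1.83  0.    0.92  1.33]
```

View pics/w2.png

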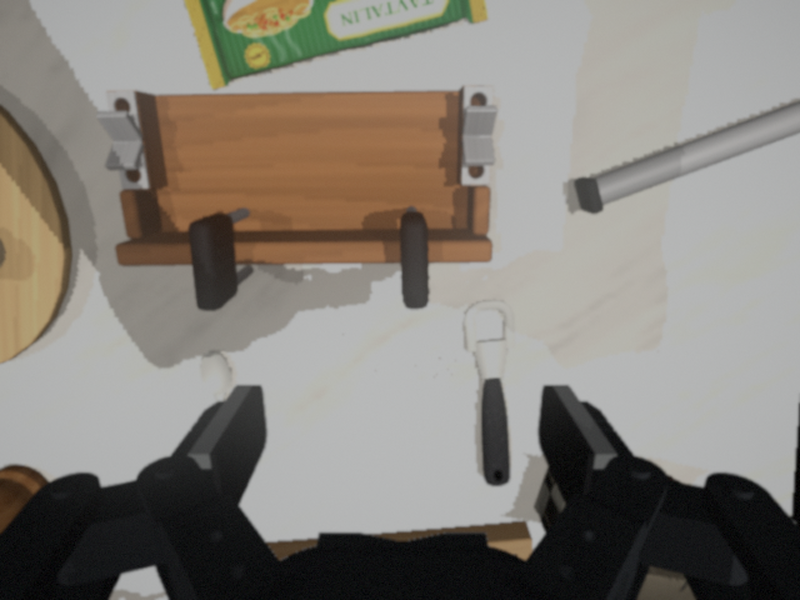

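The wrist view shows the rack nearly square to the picture. Its holes are at (121,103), (133,177), (477,99) and (476,170). The keeper grips are at (212,262) and (414,258), and the near rail cap is at (588,193).

```bash
cat > fit.py <<'E'
from h import *
from scipy.optimize import least_squares
H=np.array([[-62,-118],[-18,-118],[-62,118],[-18,118]],float)
def rackfit(P): # P 4x2 measured, return (x,y,yaw)
    f=lambda q:((H@np.array([[np.cos(q[2]),np.sin(q[2])],[-np.sin(q[2]),np.cos(q[2])]])+q[:2])-P).ravel()
    r=least_squares(f,[450,0,0]); return r.x,r.fun.reshape(-1,2)
def r2w(q,p): c,s=np.cos(q[2]),np.sin(q[2]); return np.array([q[0]+c*p[0]-s*p[1],q[1]+s*p[0]+c*p[1]])
E
python3 - <<'E'
from fit import *
import pickle
c=pickle.load(open("w2.pkl","rb"))
h=np.array([(121,103),(133,177),(477,99),(476,170)])/1.25
P=np.array([atz(c,*u,40)[:2] for u in h]); q,res=rackfit(P); print(P.round(1),q.round(3),np.degrees(q[2]),res.round(1))
for k,u in dict(blkR=(140,130),blkL=(470,175),blkL2=(488,92),fence=(300,245),fence2=(150,248),shelf=(300,140),kgripL=(418,215),kgripL2=(416,298),kR=(208,220),kR2=(205,300),cap=(580,180),tube=(680,163),tube2=(770,128)).items():
    p=dep(c,*(np.array(u)/1.25)); print(k,p.round(1))
for n,p in dict(k1a=(34,0)).items(): print(r2w(q,p))
W=cloud(c); 
P=W.reshape(-1,3); m=(P[:,2]>85)&(P[:,2]<115)&(P[:,0]>400)&(P[:,0]<600)&(abs(P[:,1])<130); Q=P[m]
for lo,hi in((-130,0),(0,130)):
    S=Q[(Q[:,1]>lo)&(Q[:,1]<hi)]; print(len(S),S.mean(0),np.median(S[:,2]),cv2.minAreaRect(S[:,:2].astype(np.float32)))
# rail from wrist: points
m=(P[:,2]>8)&(P[:,2]<30)&(P[:,1]>150)&(P[:,1]<520)&(P[:,0]>350)&(P[:,0]<520); S=P[m]; print("rail",len(S),cv2.fitLine(S[:,:2].astype(np.float32),cv2.DIST_HUBER,0,.01,.01).ravel(),S.min(0),S.max(0))
E
```

```text
[[ 379.7 -124.2]
 [ 427.3 -128.8]
 [ 402.5  109.7]
 [ 447.6  106.4]] [ 4.54107e+02 -1.28570e+01 -9.20000e-02] -5.244428880708154 [[ 1.9 -0.5]
 [-1.9  0.1]
 [ 0.6  0.6]
 [-0.6 -0.2]]
blkR [ 397.7 -116.2   39.4]
blkL [452.4 105.8  12.8]
blkL2 [398.9 117.3  39.4]
fence [482.7 -16.3  61.9]
fence2 [ 474.  -117.5   61.9]
shelf [414.9 -15.3  12.2]
kgripL [467.4  63.3  87.8]
kgripL2 [514.6  57.2 102.3]
kR [456.2 -59.3  96.9]
kR2 [502.9 -69.9 102. ]
cap [464.  187.   13.5]
tube [457.9 255.4  23.9]
tube2 [439.6 319.1  23.7]
[487.96438185 -15.96494842]
1952 [481.50949697 -63.895896    98.73931936] 100.75772175529679 ((483.17022705078125, -65.96795654296875), (16.212318420410156, 56.32868576049805), 83.2398452758789)
1585 [492.72999406  58.19884051 100.53514264] 101.21685871126158 ((494.3520812988281, 58.2284049987793), (17.14577865600586, 55.07209396362305), 86.38863372802734)
rail 4559 [ 2.6783839e-01 -9.6346384e-01  4.5411417e+02  2.6277780e+02] [422.89862574 185.04875907   8.04969237] [488.45261646 345.32937271  28.22546178]
```

Run:
```python
from fit import *
import pickle
c=pickle.load(open("w2.pkl","rb")); W=cloud(c).reshape(-1,3); d=np.array([-.268,.963]); n=np.array([.963,.268])
m=(W[:,2]>8)&(W[:,2]<30)&(W[:,1]>150)&(W[:,1]<520)&(W[:,0]>350)&(W[:,0]<520); S=W[m]; a=S[:,:2]@d; print("near end s",np.percentile(a,[0,.5,2]))
T=S[(S[:,2]>21)]; print("axis n",np.median(T[:,:2]@n),T[:,2].max())
c2=pickle.load(open("c0.pkl","rb"))["scene"]; W=cloud(c2)[195:245,165:285].reshape(-1,3); S=W[(W[:,2]>8)&(W[:,2]<30)]; a=S[:,:2]@d; print("scene ends",np.percentile(a,[0,1,99,100]),np.median(S[S[:,2]>20][:,:2]@n))
plan(((430,325,140),105.5,10))
```

```text
near end s [52.79416527 53.09814499 53.39090105]
axis n 509.42845172628284 28.225461780808473
scene ends [ 50.2614827   51.53241891 335.10934501 385.53523545] 506.7086168498759
10 x t [0.0238 0.0187 0.0108] r [ 0.000e+00 -1.000e-04  1.198e-01]
```

Request:
jog_arm(
  steps=[
    {"tx":0.0238,"ty":0.0187,"tz":0.0108,"rx":0,"ry":0,"rz":0.12},
    {"tx":0.0238,"ty":0.0187,"tz":0.0108,"rx":0,"ry":0,"rz":0.12},
    {"tx":0.0238,"ty":0.0187,"tz":0.0108,"rx":0,"ry":0,"rz":0.12},
    {"tx":0.0238,"ty":0.0187,"tz":0.0108,"rx":0,"ry":0,"rz":0.12},
    {"tx":0.0238,"ty":0.0187,"tz":0.0108,"rx":0,"ry":0,"rz":0.12},
    {"tx":0.0238,"ty":0.0187,"tz":0.0108,"rx":0,"ry":0,"rz":0.12},
    {"tx":0.0238,"ty":0.0187,"tz":0.0108,"rx":0,"ry":0,"rz":0.12},
    {"tx":0.0238,"ty":0.0187,"tz":0.0108,"rx":0,"ry":0,"rz":0.12},
    {"tx":0.0238,"ty":0.0187,"tz":0.0108,"rx":0,"ry":0,"rz":0.12},
    {"tx":0.0238,"ty":0.0187,"tz":0.0108,"rx":0,"ry":0,"rz":0.12},
    {"tx":0,"ty":0,"tz":0,"rx":0,"ry":0,"rz":0},
    {"tx":0,"ty":0,"tz":0,"rx":0,"ry":0,"rz":0},
  ],
)

```text
time_s: 3.75
tool_pos: [430.7, 323.8, 140.3]
eef_rot: [-0.0, 0.606, 0.796, -0.001]
contact_force: [-0.8, 0.9, 0.7]
gripper_width: 85.2
grasp_force: 0.0
```

Run:
```python
from h import *
import pickle
st(); c=imaging.camera("wrist"); save("w3",c); pickle.dump(c,open("w3.pkl","wb"))
W=cloud(c).reshape(-1,3); d=np.array([-.268,.963]); n=np.array([.963,.268])
m=(W[:,2]>19)&(W[:,2]<32)&(abs(W[:,:2]@n-509)<30)&(W[:,:2]@d>190); S=W[m]; l=cv2.fitLine(S[:,:2].astype(np.float32),cv2.DIST_HUBER,0,.01,.01).ravel(); print(l,np.median(S[:,2]),len(S)); a=S[:,:2]@d; print("far end",np.percentile(a,[95,99,100]))
for s in (200,220,250,280,310):
    k=abs(a-s)<5; print(s,np.median(S[k][:,:2]@n),np.ptp(S[k][:,:2]@n),S[k][:,2].max())
```

```text
t 3.75 pos [430.7 323.8 140.3] R [[-0.266, 0.964, -0.001], [0.964, 0.266, -0.001], [-0.0, -0.001, -1.0]] F [-0.8  0.9  0.7] w 85.2 g 0.0 q [-0.86  0.59  0.27  1.88 -0.23  0.7  -0.19]
[ 2.5709593e-01 -9.6638590e-01  4.1999762e+02  3.9879745e+02] 22.99285892008257 7487
far end [333.67860274 337.00585784 337.95001338]
200 510.44873524228666 19.059908382606523 25.69900913794382
220 510.8793778852919 18.652811085389885 25.244925700052164
250 511.2044625814741 18.619602836402294 26.013631334497518
280 511.55074485365697 19.137051813184712 25.513892441776818
310 511.83908728783047 19.708651936415208 25.659814584193413
```

View pics/w3.png

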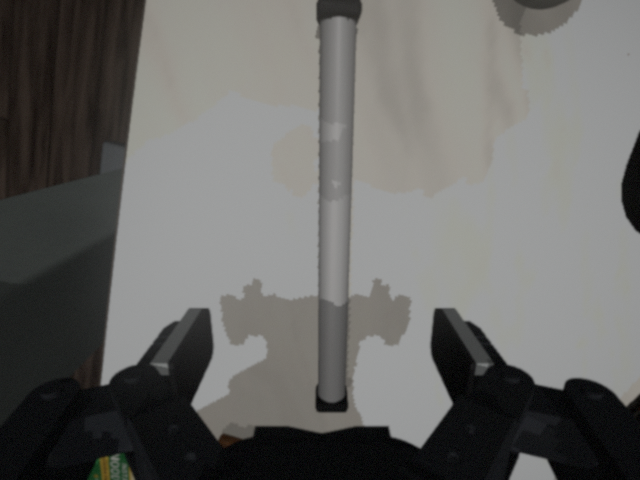

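The picture shows the rail running from its far cap (338,8) to its near cap (331,398), about 9 mm to the +y side of the gripper's centre. I'll shift over it, descend and close.

Request:
jog_arm(
  steps=[
    {"tx":0,"ty":0.003,"tz":0.01,"rx":0,"ry":0,"rz":0.003},
    {"tx":0,"ty":0.003,"tz":0.015,"rx":0,"ry":0,"rz":0.003},
    {"tx":0,"ty":0.003,"tz":0.015,"rx":0,"ry":0,"rz":0.003},
    {"tx":0,"ty":0,"tz":0.015,"rx":0,"ry":0,"rz":0},
    {"tx":0,"ty":0,"tz":0.015,"rx":0,"ry":0,"rz":0},
    {"tx":0,"ty":0,"tz":0.015,"rx":0,"ry":0,"rz":0},
    {"tx":0,"ty":0,"tz":0.015,"rx":0,"ry":0,"rz":0},
    {"tx":0,"ty":0,"tz":0.01,"rx":0,"ry":0,"rz":0},
    {"tx":0,"ty":0,"tz":0.009,"rx":0,"ry":0,"rz":0},
    {"tx":0,"ty":0,"tz":0,"rx":0,"ry":0,"rz":0},
  ],
)

```text
time_s: 5.05
tool_pos: [440.1, 325.9, 20.7]
eef_rot: [-0.0, 0.61, 0.792, -0.001]
contact_force: [0.1, -0.2, -0.4]
gripper_width: 85.7
grasp_force: 0.0
```

Request:
jog_arm(
  steps=[
    {"tx":0,"ty":0,"tz":0,"rx":0,"ry":0,"rz":0},
    {"tx":0,"ty":0,"tz":0,"rx":0,"ry":0,"rz":0},
    {"tx":0,"ty":0,"tz":0,"rx":0,"ry":0,"rz":0},
    {"tx":0,"ty":0,"tz":0,"rx":0,"ry":0,"rz":0},
    {"tx":0,"ty":0,"tz":0,"rx":0,"ry":0,"rz":0},
    {"tx":0,"ty":0,"tz":0,"rx":0,"ry":0,"rz":0},
  ],
  jaw=0.0,
  grip_force=60,
)

```text
time_s: 5.8
tool_pos: [440.5, 326.3, 21.8]
eef_rot: [-0.0, 0.61, 0.792, 0.0]
contact_force: [-1.3, -0.7, 4.8]
gripper_width: 20.1
grasp_force: 58.8
```

Run:
```python
from fit import *
s=st(); q=(454.1,-12.9,np.radians(-5.24)); t=r2w(q,(-40,0)); print(t)
p=s["tool_pos"]
plan(((p[0],p[1],160),None,6),((470,140,160),84.76,9),((t[0],t[1],110),84.76,8))
```

```text
t 5.8 pos [440.5 326.3  21.8] R [[-0.255, 0.967, 0.0], [0.967, 0.255, 0.0], [0.0, 0.0, -1.0]] F [-1.3 -0.7  4.8] w 20.1 g 58.8 q [-0.8   0.79  0.19  1.92 -0.3   0.46 -0.13]
[414.2671647   -9.24688734]
6 x t [ 0.     0.    -0.023] r [0. 0. 0.]
9 x t [-0.021   0.0011 -0.    ] r [ 0.     -0.      0.0388]
8 x t [-0.0192 -0.0052  0.0062] r [0. 0. 0.]
```

Request:
jog_arm(
  steps=[
    {"tx":0,"ty":0,"tz":-0.012,"rx":0,"ry":0,"rz":0},
    {"tx":0,"ty":0,"tz":-0.025,"rx":0,"ry":0,"rz":0},
    {"tx":0,"ty":0,"tz":-0.025,"rx":0,"ry":0,"rz":0},
    {"tx":0,"ty":0,"tz":-0.025,"rx":0,"ry":0,"rz":0},
    {"tx":0,"ty":0,"tz":-0.025,"rx":0,"ry":0,"rz":0},
    {"tx":0,"ty":0,"tz":-0.026,"rx":0,"ry":0,"rz":0},
    {"tx":-0.021,"ty":0.001,"tz":0,"rx":0,"ry":0,"rz":0.0388},
    {"tx":-0.021,"ty":0.001,"tz":0,"rx":0,"ry":0,"rz":0.0388},
    {"tx":-0.021,"ty":0.001,"tz":0,"rx":0,"ry":0,"rz":0.0388},
    {"tx":-0.021,"ty":0.001,"tz":0,"rx":0,"ry":0,"rz":0.0388},
    {"tx":-0.021,"ty":0.001,"tz":0,"rx":0,"ry":0,"rz":0.0388},
    {"tx":-0.021,"ty":0.001,"tz":0,"rx":0,"ry":0,"rz":0.0388},
    {"tx":-0.021,"ty":0.001,"tz":0,"rx":0,"ry":0,"rz":0.0388},
    {"tx":-0.021,"ty":0.001,"tz":0,"rx":0,"ry":0,"rz":0.0388},
    {"tx":-0.021,"ty":0.001,"tz":0,"rx":0,"ry":0,"rz":0.0388},
    {"tx":0,"ty":0,"tz":0,"rx":0,"ry":0,"rz":0},
  ],
)

```text
time_s: 7.8
tool_pos: [468.6, 137.6, 159.5]
eef_rot: [0.0, 0.74, 0.673, -0.0]
contact_force: [0.3, 0.2, -2.5]
gripper_width: 20.0
grasp_force: 58.8
```

Run:
```python
from fit import *
import pickle
s=st(); q=(454.1,-12.9,np.radians(-5.24)); t=r2w(q,(-40,0)); c=imaging.camera("wrist"); save("w4",c); pickle.dump(c,open("w4.pkl","wb"))
plan(((t[0],t[1],150),84.76,8))
p=s["tool_pos"]; W=cloud(c).reshape(-1,3); L=(W-p)@np.array(pose()[0]); m=(abs(L[:,1])<20)&(L[:,2]>-10)&(L[:,2]<40)&(L[:,0]>25)&(L[:,0]<170); S=L[m]; print(len(S))
for x in range(30,170,20):
    k=abs(S[:,0]-x)<5; print(x,np.median(S[k],0).round(1),S[k].min(0).round(1),S[k].max(0).round(1)) if k.any() else 0
print(S[:,0].max())
```

```text
t 7.8 pos [468.6 137.6 159.5] R [[0.095, 0.995, -0.0], [0.995, -0.095, -0.001], [-0.001, -0.0, -1.0]] F [ 0.3  0.2 -2.5] w 20.0 g 58.8 q [-0.59  0.51  0.37  2.   -0.29  0.68 -0.13]
8 x t [-0.0191 -0.0051  0.0012] r [-0.     -0.     -0.0002]
17541
30 [30.1  0.3 -0.7] [ 25.  -10.7  -3.4] [35.  11.1  8.6]
50 [50.1  0.3 -0.7] [ 45.  -10.6  -3.7] [55.  11.   8.1]
70 [70.1  0.4 -0.6] [ 65.  -10.6  -3.8] [75.  11.3  8.2]
90 [90.1  0.4 -0.6] [ 85.  -10.6  -3.7] [95.  11.3  9. ]
110 [108.3   0.2  -0.3] [105.  -10.7  -3.8] [113.4  11.5   9.8]
113.44688979043273
```

View pics/w4.png

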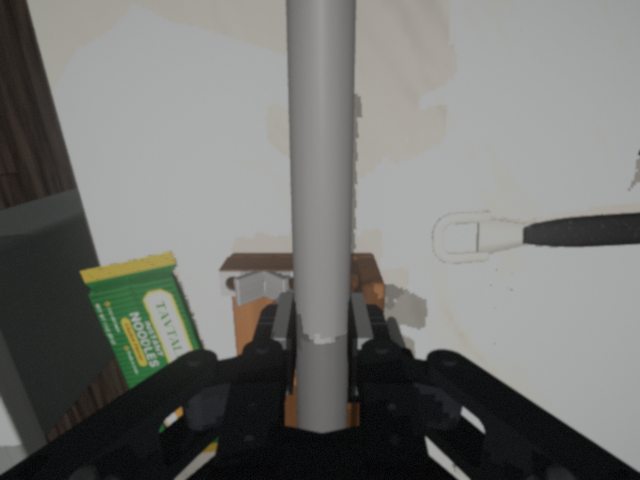

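The rail is held centred and parallel to the tool, its axis about 7.5 mm ahead of the TCP. The bracket's saddle shows at (262,285). Next I'll carry the rail over the saddles.

Request:
jog_arm(
  steps=[
    {"tx":-0.0192,"ty":-0.0051,"tz":0.001,"rx":0,"ry":0,"rz":0},
    {"tx":-0.0192,"ty":-0.0051,"tz":0.001,"rx":0,"ry":0,"rz":0},
    {"tx":-0.0192,"ty":-0.0051,"tz":0.001,"rx":0,"ry":0,"rz":0},
    {"tx":-0.0192,"ty":-0.0051,"tz":0.001,"rx":0,"ry":0,"rz":0},
    {"tx":-0.0192,"ty":-0.0051,"tz":0.001,"rx":0,"ry":0,"rz":0},
    {"tx":-0.0192,"ty":-0.0051,"tz":0.001,"rx":0,"ry":0,"rz":0},
    {"tx":-0.0192,"ty":-0.0051,"tz":0.001,"rx":0,"ry":0,"rz":0},
    {"tx":-0.0192,"ty":-0.0051,"tz":0.001,"rx":0,"ry":0,"rz":0},
    {"tx":0,"ty":0,"tz":0,"rx":0,"ry":0,"rz":0},
    {"tx":0,"ty":0,"tz":0,"rx":0,"ry":0,"rz":0},
  ],
)

```text
time_s: 9.1
tool_pos: [414.2, -8.9, 151.4]
eef_rot: [-0.0, 0.739, 0.674, 0.0]
contact_force: [-0.4, -0.0, -1.9]
gripper_width: 19.8
grasp_force: 58.8
```

Run:
```python
from fit import *
s=st(); q=(454.1,-12.9,np.radians(-5.24)); t=r2w(q,(-40,0)); 
plan(((t[0],t[1],72),84.76,6)) 
plan(((t[0],t[1],150),84.76,1)) 
c=imaging.camera("wrist"); save("w5",c); W=cloud(c)
P=W.reshape(-1,3); c_,s_=np.cos(q[2]),np.sin(q[2]); L=np.stack([(P[:,0]-q[0])*c_+(P[:,1]-q[1])*s_,-(P[:,0]-q[0])*s_+(P[:,1]-q[1])*c_,P[:,2]],1)
m=(abs(L[:,2]-39.5)<2.5)&(L[:,0]<0)&(L[:,0]>-90)&(L[:,1]>90)&(L[:,1]<150); S=L[m]; print("block top rack",len(S),S.min(0),S.max(0)) if m.any() else 0
m=(abs(L[:,2]-55)<4)&(abs(L[:,0]+40)<25)&(L[:,1]>100)&(L[:,1]<140); S=L[m]; print("lips",len(S),S.min(0),S.max(0)) if m.any() else 0
m=(abs(L[:,2]-142)<15)&(abs(L[:,0]+40)<25)&(L[:,1]>20); S=L[m]; print("rail",S.min(0),S.max(0))
```

```text
t 9.1 pos [414.2  -8.9 151.4] R [[0.091, 0.996, 0.0], [0.996, -0.091, 0.0], [0.001, 0.0, -1.0]] F [-0.4 -0.  -1.9] w 19.8 g 58.8 q [-0.28  0.43  0.35  2.19 -0.28  0.56  0.18]
6 x t [-0.0001  0.      0.0132] r [ 0.0001 -0.0001  0.0001]
1 x t [-0.0003  0.0001  0.0014] r [ 0.0004 -0.0005  0.0005]
block top rack 1197 [-71.85286562 108.04279924  37.00126665] [-1.27436371e-02  1.28070486e+02  4.19721436e+01]
lips 30 [-21.68977166 108.93320439  51.13985595] [-21.11262044 127.32392839  53.68644794]
rail [-51.30693167  20.00465125 141.64581979] [-28.76438542 113.81165061 155.93680378]
```

View pics/w5.png

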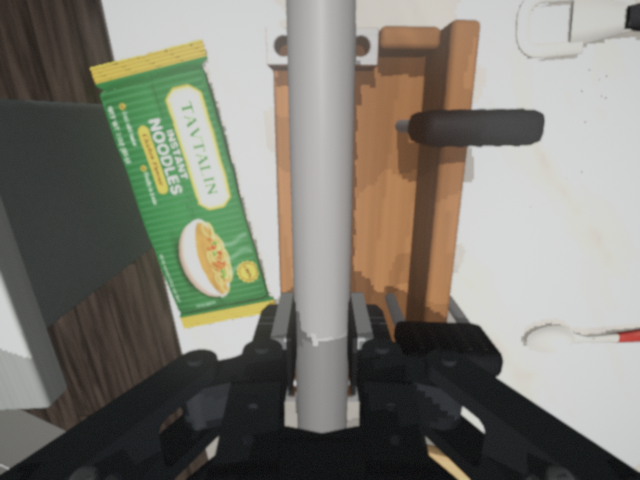

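Rack coordinates from this view match the fit: block y 108 to 128, and the rail over x = -40. The left keeper is at (475,128), the right one at (448,345). Lowering is clear.

Request:
jog_arm(
  steps=[
    {"tx":0,"ty":0,"tz":0.0135,"rx":0,"ry":0,"rz":0},
    {"tx":0,"ty":0,"tz":0.0135,"rx":0,"ry":0,"rz":0},
    {"tx":0,"ty":0,"tz":0.0135,"rx":0,"ry":0,"rz":0},
    {"tx":0,"ty":0,"tz":0.0135,"rx":0,"ry":0,"rz":0},
    {"tx":0,"ty":0,"tz":0.0135,"rx":0,"ry":0,"rz":0},
    {"tx":0,"ty":0,"tz":0.0125,"rx":0,"ry":0,"rz":0},
    {"tx":0,"ty":0,"tz":0.002,"rx":0,"ry":0,"rz":0},
    {"tx":0,"ty":0,"tz":0.002,"rx":0,"ry":0,"rz":0},
    {"tx":0,"ty":0,"tz":0.002,"rx":0,"ry":0,"rz":0},
    {"tx":0,"ty":0,"tz":0.002,"rx":0,"ry":0,"rz":0},
    {"tx":0,"ty":0,"tz":0,"rx":0,"ry":0,"rz":0},
  ],
)

```text
time_s: 10.52
tool_pos: [414.0, -9.2, 64.2]
eef_rot: [-0.0, 0.739, 0.674, 0.0]
contact_force: [-2.8, 1.2, 7.7]
gripper_width: 19.3
grasp_force: 59.8
```

Request:
jog_arm(
  steps=[
    {"tx":0,"ty":0,"tz":0,"rx":0,"ry":0,"rz":0},
    {"tx":0,"ty":0,"tz":0,"rx":0,"ry":0,"rz":0},
    {"tx":0,"ty":0,"tz":0,"rx":0,"ry":0,"rz":0},
    {"tx":0,"ty":0,"tz":-0.01,"rx":0,"ry":0,"rz":0},
    {"tx":0,"ty":0,"tz":-0.02,"rx":0,"ry":0,"rz":0},
    {"tx":0,"ty":0,"tz":-0.03,"rx":0,"ry":0,"rz":0},
    {"tx":0,"ty":0,"tz":-0.03,"rx":0,"ry":0,"rz":0},
    {"tx":0,"ty":0,"tz":-0.03,"rx":0,"ry":0,"rz":0},
    {"tx":0,"ty":0,"tz":-0.03,"rx":0,"ry":0,"rz":0},
    {"tx":0,"ty":0,"tz":0,"rx":0,"ry":0,"rz":0},
  ],
  jaw=0.044,
)

```text
time_s: 11.78
tool_pos: [415.2, -9.3, 215.5]
eef_rot: [0.002, 0.739, 0.674, 0.002]
contact_force: [0.4, 0.8, 0.2]
gripper_width: 43.9
grasp_force: 0.0
```

Run:
```python
from fit import *
s=st(); q=(454.1,-12.9,np.radians(-5.24))
# next: view pose beyond fence, tool x = -rack x
v=r2w(q,(70,10)); print(v); plan(((v[0],v[1],220),174.76,12))
c=imaging.camera("wrist"); P=cloud(c).reshape(-1,3); c_,s_=np.cos(q[2]),np.sin(q[2]); L=np.stack([(P[:,0]-q[0])*c_+(P[:,1]-q[1])*s_,-(P[:,0]-q[0])*s_+(P[:,1]-q[1])*c_,P[:,2]],1)
m=(abs(L[:,2]-64)<9)&(abs(L[:,0]+40)<18)&(L[:,1]>20)&(L[:,1]<200); S=L[m]
for y in range(30,160,10):
    k=abs(S[:,1]-y)<4
    if k.any(): print(y,S[k].min(0).round(1),S[k].max(0).round(1))
print(S[:,1].max())
```

```text
t 11.78 pos [415.2  -9.3 215.5] R [[0.091, 0.996, 0.005], [0.996, -0.091, 0.001], [0.001, 0.005, -1.0]] F [0.4 0.8 0.2] w 43.9 g 0.0 q [-0.36  0.32  0.43  2.11 -0.2   0.74  0.11]
[524.72073994  -9.33473833]
12 x t [-0.006   0.0082 -0.0003] r [ 0.0004  0.0003 -0.1309]
30 [-50.1  26.   56.1] [-28.9  34.   68. ]
40 [-49.9  36.   57.8] [-29.1  44.   67.8]
50 [-50.7  46.   55.6] [-29.2  54.   67.7]
60 [-50.5  56.   56.3] [-29.3  64.   67.9]
70 [-50.4  66.1  55.1] [-28.6  73.7  68.4]
80 [-50.3  76.3  56.6] [-28.7  83.8  67.9]
90 [-50.1  86.2  57.7] [-28.9  93.9  68. ]
100 [-49.9  96.   57.7] [-29.  103.9  68.6]
110 [-54.8 106.   55. ] [-23.5 114.   67.8]
120 [-55.3 116.   55. ] [-22.3 124.   67.8]
130 [-55.2 126.   55. ] [-23.7 134.   68. ]
140 [-52.5 136.   64.3] [-26.4 143.   70.4]
143.02319188625845
```

Rail seated: its axis is at rack x = -39.7, its top is level along the length, and its end is at y = 143.0. Next, the keepers.

Request:
jog_arm(
  steps=[
    {"tx":-0.006,"ty":0.0082,"tz":0,"rx":0,"ry":0,"rz":-0.1309},
    {"tx":-0.006,"ty":0.0082,"tz":0,"rx":0,"ry":0,"rz":-0.1309},
    {"tx":-0.006,"ty":0.0082,"tz":0,"rx":0,"ry":0,"rz":-0.1309},
    {"tx":-0.006,"ty":0.0082,"tz":0,"rx":0,"ry":0,"rz":-0.1309},
    {"tx":-0.006,"ty":0.0082,"tz":0,"rx":0,"ry":0,"rz":-0.1309},
    {"tx":-0.006,"ty":0.0082,"tz":0,"rx":0,"ry":0,"rz":-0.1309},
    {"tx":-0.006,"ty":0.0082,"tz":0,"rx":0,"ry":0,"rz":-0.1309},
    {"tx":-0.006,"ty":0.0082,"tz":0,"rx":0,"ry":0,"rz":-0.1309},
    {"tx":-0.006,"ty":0.0082,"tz":0,"rx":0,"ry":0,"rz":-0.1309},
    {"tx":-0.006,"ty":0.0082,"tz":0,"rx":0,"ry":0,"rz":-0.1309},
    {"tx":-0.006,"ty":0.0082,"tz":0,"rx":0,"ry":0,"rz":-0.1309},
    {"tx":-0.006,"ty":0.0082,"tz":0,"rx":0,"ry":0,"rz":-0.1309},
    {"tx":0,"ty":0,"tz":0,"rx":0,"ry":0,"rz":0},
    {"tx":0,"ty":0,"tz":0,"rx":0,"ry":0,"rz":0},
  ],
)

```text
time_s: 13.58
tool_pos: [521.2, -11.2, 211.7]
eef_rot: [-0.003, 0.048, 0.999, -0.0]
contact_force: [-0.1, -0.5, 0.3]
gripper_width: 43.8
grasp_force: 0.0
```

```bash
cat >> fit.py <<'E'
Q0=(454.1,-12.9,np.radians(-5.24))
def w2r(P,q=Q0):
    c_,s_=np.cos(q[2]),np.sin(q[2]); return np.stack([(P[...,0]-q[0])*c_+(P[...,1]-q[1])*s_,-(P[...,0]-q[0])*s_+(P[...,1]-q[1])*c_,P[...,2]],-1)
def keepers(c,zlo=97,zhi=108):
    L=w2r(cloud(c).reshape(-1,3)); m=(L[:,2]>zlo)&(L[:,2]<zhi)&(L[:,0]>-20)&(L[:,0]<90)
    for lo,hi in((-130,10),(10,130)):
        S=L[m&(L[:,1]>lo)&(L[:,1]<hi)]; r=cv2.minAreaRect(S[:,:2].astype(np.float32)); print("keeper rack",len(S),np.round(r[0],1),np.round(r[1],1),round(r[2],1),"z",np.median(S[:,2]).round(1),S.min(0).round(1),S.max(0).round(1))
E
python3 - <<'E'
from fit import *
import pickle
st(); c=imaging.camera("wrist"); save("w6",c,None,1.25); pickle.dump(c,open("w6.pkl","wb")); keepers(c); keepers(pickle.load(open("w2.pkl","rb")))
E
```

```text
t 13.57 pos [521.2 -11.2 211.7] R [[-0.995, 0.096, -0.006], [0.096, 0.995, -0.001], [0.005, -0.001, -1.0]] F [-0.1 -0.5  0.3] w 43.8 g 0.0 q [-0.02  0.46 -0.    1.84  0.    0.85  1.45]
keeper rack 2065 [ 33.2 -51.4] [16.2 55.2] 88.0 z 101.3 [  5.6 -60.2  97. ] [ 60.9 -42.7 104.1]
keeper rack 2050 [33.8 74.5] [55.4 16.7] 0.0 z 101.3 [ 6.  66.1 97. ] [ 61.5  82.8 104. ]
keeper rack 1491 [ 34.  -50.6] [15.5 55.9] 88.5 z 101.3 [  6.1 -58.7  97. ] [ 61.9 -42.3 104.4]
keeper rack 1481 [33.7 74.5] [54.8 16.2] 2.0 z 101.3 [ 6.2 66.1 97. ] [ 61.3  82.5 104.3]
```

View pics/w6.png

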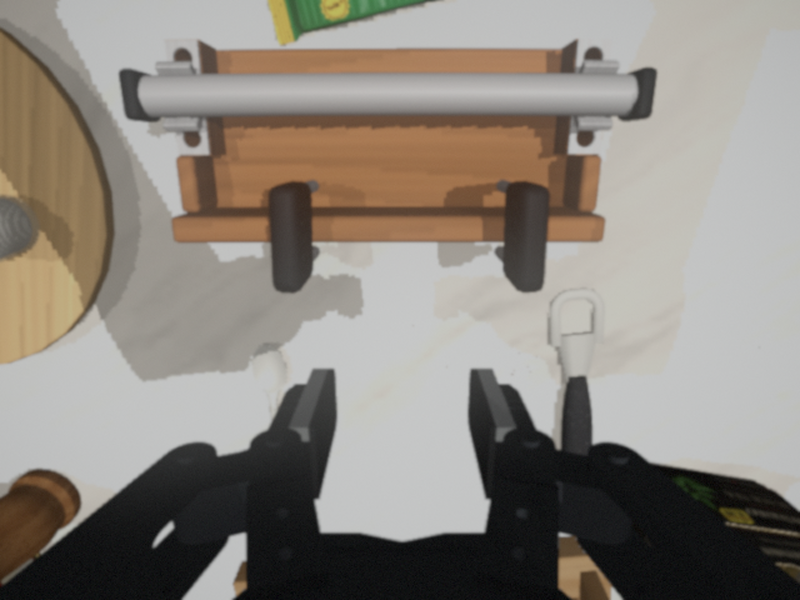

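The view shows the rail in both saddles, holes at (182,55), (192,137), (593,54), (585,137), and keepers at (290,235) and (527,235). Now grasp the left keeper.

Run:
```python
from fit import *
import pickle
c=pickle.load(open("w6.pkl","rb")); h=np.array([(182,55),(192,137),(593,54),(585,137)])/1.25
P=np.array([atz(c,*u,40)[:2] for u in h]); q,res=rackfit(P); print(q,np.degrees(q[2]),res.round(1))
a=r2w(Q0,(33.8,74.5)); plan(((a[0],a[1],130),174.76,6),((a[0],a[1],86),174.76,4))
```

```text
[ 4.53533666e+02 -1.27489960e+01 -9.52398155e-02] -5.456839469450764 [[ 0.5 -0.1]
 [-0.5 -0.4]
 [ 0.7  0.3]
 [-0.7  0.2]]
6 x t [0.0055 0.0111 0.0136] r [-0.0002 -0.0009 -0.0008]
4 x t [0.    0.    0.011] r [0. 0. 0.]
```

Request:
jog_arm(
  steps=[
    {"tx":0.0055,"ty":0.0111,"tz":0.0136,"rx":0,"ry":-0.001,"rz":0},
    {"tx":0.0055,"ty":0.0111,"tz":0.0136,"rx":0,"ry":-0.001,"rz":0},
    {"tx":0.0055,"ty":0.0111,"tz":0.0136,"rx":0,"ry":-0.001,"rz":0},
    {"tx":0.0055,"ty":0.0111,"tz":0.0136,"rx":0,"ry":-0.001,"rz":0},
    {"tx":0.0055,"ty":0.0111,"tz":0.0136,"rx":0,"ry":-0.001,"rz":0},
    {"tx":0.0055,"ty":0.0111,"tz":0.0136,"rx":0,"ry":-0.001,"rz":0},
    {"tx":0,"ty":0,"tz":0.011,"rx":0,"ry":0,"rz":0},
    {"tx":0,"ty":0,"tz":0.011,"rx":0,"ry":0,"rz":0},
    {"tx":0,"ty":0,"tz":0.011,"rx":0,"ry":0,"rz":0},
    {"tx":0,"ty":0,"tz":0.011,"rx":0,"ry":0,"rz":0},
    {"tx":0,"ty":0,"tz":0,"rx":0,"ry":0,"rz":0},
  ],
)

```text
time_s: 15.0
tool_pos: [497.0, 59.4, 86.7]
eef_rot: [0.002, 0.046, 0.999, -0.0]
contact_force: [-0.2, -0.1, 0.4]
gripper_width: 44.3
grasp_force: 0.0
```

Run:
```python
from fit import *
s=st(); print(w2r(np.array(s["tool_pos"])))
```

```text
t 15.0 pos [497.   59.4  86.7] R [[-0.996, 0.092, 0.004], [0.091, 0.996, -0.001], [-0.004, -0.001, -1.0]] F [-0.2 -0.1  0.4] w 44.3 g 0.0 q [-0.16  0.62 -0.    2.02  0.01  0.5   1.31]
[36.14301843 75.88385574 86.70819656]
```

Request:
jog_arm(
  steps=[
    {"tx":0.0023,"ty":-0.0014,"tz":0,"rx":0,"ry":0.003,"rz":0},
    {"tx":0,"ty":0,"tz":0,"rx":0,"ry":0,"rz":0},
  ],
)

```text
time_s: 15.25
tool_pos: [495.1, 58.3, 88.0]
eef_rot: [0.002, 0.046, 0.999, -0.0]
contact_force: [0.8, -0.4, -0.0]
gripper_width: 43.8
grasp_force: 0.0
```

Request:
jog_arm(
  steps=[
    {"tx":0,"ty":0,"tz":0,"rx":0,"ry":0,"rz":0},
    {"tx":0,"ty":0,"tz":0,"rx":0,"ry":0,"rz":0},
    {"tx":0,"ty":0,"tz":0,"rx":0,"ry":0,"rz":0},
    {"tx":0,"ty":0,"tz":0,"rx":0,"ry":0,"rz":0},
    {"tx":0,"ty":0,"tz":-0.008,"rx":0,"ry":0,"rz":0},
    {"tx":0,"ty":0,"tz":-0.018,"rx":0,"ry":0,"rz":0},
    {"tx":0,"ty":0,"tz":-0.018,"rx":0,"ry":0,"rz":0},
    {"tx":0,"ty":0,"tz":-0.018,"rx":0,"ry":0,"rz":0},
    {"tx":0,"ty":0,"tz":-0.018,"rx":0,"ry":0,"rz":0},
    {"tx":0,"ty":0,"tz":0,"rx":0,"ry":0,"rz":0},
    {"tx":0,"ty":0,"tz":0,"rx":0,"ry":0,"rz":0},
  ],
  jaw=0.0,
  grip_force=80,
)

```text
time_s: 16.62
tool_pos: [494.3, 58.5, 167.0]
eef_rot: [0.001, 0.046, 0.999, -0.0]
contact_force: [0.1, 1.0, -1.4]
gripper_width: 14.9
grasp_force: 77.9
```

Run:
```python
from fit import *
import pickle
s=st(); p=np.array(s["tool_pos"]); print(w2r(p)); c=imaging.camera("wrist"); save("w7",c,(170,100,470,480),1.5); pickle.dump(c,open("w7.pkl","wb"))
L=(cloud(c).reshape(-1,3)-p)@pose()[0]; m=(abs(L[:,1])<12)&(L[:,0]>-60)&(L[:,0]<60)
for lo,hi in((-22,-14),(-14,0),(0,20),(26,50),(50,70),(66,76)):
    S=L[m&(L[:,2]>lo)&(L[:,2]<hi)]
    if len(S): print(lo,hi,len(S),S.min(0).round(1),S.max(0).round(1))
a=r2w(Q0,(-40,118)); plan(((a[0],a[1],p[2]),174.76,8))
```

```text
t 16.62 pos [494.3  58.5 167. ] R [[-0.996, 0.091, 0.002], [0.091, 0.996, -0.001], [-0.002, -0.0, -1.0]] F [ 0.1  1.  -1.4] w 14.9 g 77.9 q [-0.16  0.49 -0.    1.96  0.    0.69  1.31]
[ 33.46607537  74.77330302 167.01465162]
-22 -14 2561 [-24.4 -12.  -22. ] [ 26.3  12.  -14. ]
-14 0 5487 [-26.5 -12.  -14. ] [28.9 11.9 -0. ]
0 20 935 [  9.8 -12.    0. ] [29. 12. 20.]
26 50 217 [22.9 -3.7 27.8] [26.6  4.  50. ]
50 70 158 [22.3 -3.8 50. ] [26.7  4.1 69.6]
66 76 26 [23.5 -3.6 66.3] [26.7  3.9 70.7]
8 x t [ 0.0092  0.0054 -0.    ] r [-0.0001  0.0001  0.    ]
```

View pics/w7.png

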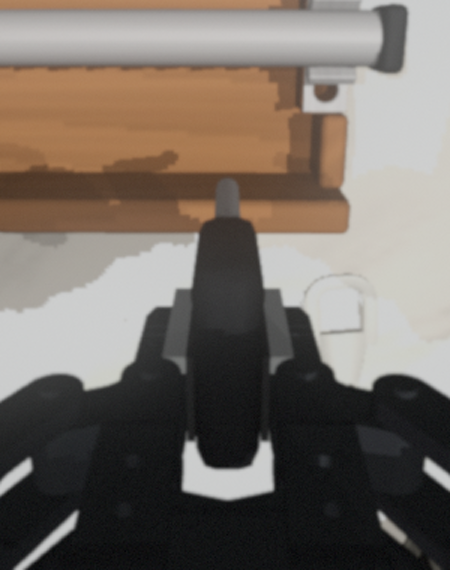

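Keeper held: front leg at crop (228,195), grip centred, keeper centre about +0.8 mm in tool x. The +y bracket's rear hole is at crop (325,92). I'll carry it over.

Request:
jog_arm(
  steps=[
    {"tx":0.0091,"ty":0.0054,"tz":0,"rx":0,"ry":0,"rz":0},
    {"tx":0.0091,"ty":0.0054,"tz":0,"rx":0,"ry":0,"rz":0},
    {"tx":0.0091,"ty":0.0054,"tz":0,"rx":0,"ry":0,"rz":0},
    {"tx":0.0091,"ty":0.0054,"tz":0,"rx":0,"ry":0,"rz":0},
    {"tx":0.0091,"ty":0.0054,"tz":0,"rx":0,"ry":0,"rz":0},
    {"tx":0.0091,"ty":0.0054,"tz":0,"rx":0,"ry":0,"rz":0},
    {"tx":0.0091,"ty":0.0054,"tz":0,"rx":0,"ry":0,"rz":0},
    {"tx":0.0091,"ty":0.0054,"tz":0,"rx":0,"ry":0,"rz":0},
    {"tx":0,"ty":0,"tz":0,"rx":0,"ry":0,"rz":0},
    {"tx":0,"ty":0,"tz":0,"rx":0,"ry":0,"rz":0},
  ],
)

```text
time_s: 17.92
tool_pos: [426.7, 108.1, 167.5]
eef_rot: [0.002, 0.046, 0.999, -0.0]
contact_force: [-0.1, 0.5, -0.7]
gripper_width: 14.9
grasp_force: 77.9
```

```bash
cat > kview.py <<'E'
from fit import *
import pickle,sys
def kview(name,ysign):
    s=st(); p=np.array(s["tool_pos"]); print("tcp rack",w2r(p).round(1)); c=imaging.camera("wrist"); pickle.dump(c,open(name+".pkl","wb"))
    W=cloud(c).reshape(-1,3); L=(W-p)@pose()[0]; m=(abs(L[:,1])<9)&(L[:,0]>10)&(L[:,0]<35)&(L[:,2]>30)&(L[:,2]<70); S=w2r(W[m]); print("front leg rack",S.min(0).round(1),S.max(0).round(1))
    B=w2r(W); m=(abs(B[:,2]-39.5)<2)&(B[:,0]<-48)&(B[:,0]>-80)&(abs(B[:,1]-118*ysign)<16); S=B[m]; print("block",len(S),S.min(0).round(1),S.max(0).round(1))
    m=(abs(B[:,2]-67)<3)&(abs(B[:,0]+40)<20)&(abs(B[:,1]-90*ysign)<15); S=B[m]; print("rail",len(S),S.min(0).round(1),S.max(0).round(1))
    u=proj(c,np.append(r2w(Q0,(-62,118*ysign)),40)).astype(int); print("hole px expected",u); x0,y0=max(u[0]-80,0),max(u[1]-60,0); save(name,c,(x0,y0,x0+160,y0+140),4); print(x0,y0)
E
python3 -c "
from kview import *
kview('w8',1)"
```

```text
t 17.93 pos [426.7 108.1 167.5] R [[-0.996, 0.091, 0.004], [0.091, 0.996, -0.0], [-0.004, -0.0, -1.0]] F [-0.1  0.5 -0.7] w 14.9 g 77.9 q [-0.3   0.42 -0.    2.1   0.    0.62  1.18]
tcp rack [-38.4 118.  167.5]
front leg rack [-65.  114.2  98. ] [-60.7 122.1 137.4]
block 486 [-72.  108.4  37.5] [-55.4 127.6  41.3]
rail 979 [-48.7  75.   64. ] [-32.5 105.   68.3]
hole px expected [320 199]
240 139
```

View pics/w8.png

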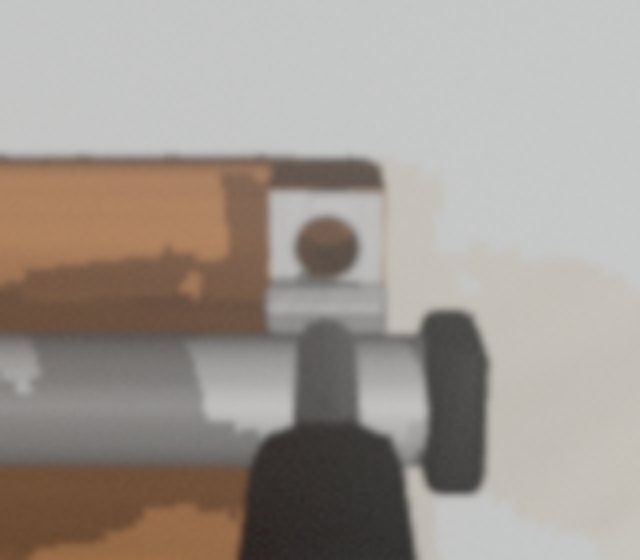

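Crop: hole centre at (327,247), full-picture pixel (321.8,200.8). The leg comes down at column 327, so it is in line.

```bash
python3 -c "
from fit import *
import pickle
c=pickle.load(open('w8.pkl','rb')); print(w2r(atz(c,321.75,200.75,40)), w2r(atz(c,321.75,200.75,39)))
for u in ((296,247),(358,247),(327,217),(327,278)): print(w2r(atz(c,240+u[0]/4,139+u[1]/4,40)).round(1))
u=(240+327/4,139+322/4); print('tip',u, w2r(dep(c,u[0],u[1]+3)))"
```

```text
[-61.45760721 118.55786535  40.        ] [-61.24022882 118.55871387  39.        ]
[-61.5 113.3  40. ]
[-61.5 123.8  40. ]
[-66.6 118.6  40. ]
[-56.1 118.6  40. ]
tip (321.75, 219.5) [-64.05635137 118.51257157 104.42484188]
```

Request:
jog_arm(
  steps=[
    {"tx":0.0004,"ty":0,"tz":0.008,"rx":0,"ry":0.004,"rz":0},
    {"tx":0,"ty":0,"tz":0.01,"rx":0,"ry":0,"rz":0},
    {"tx":0,"ty":0,"tz":0.01,"rx":0,"ry":0,"rz":0},
    {"tx":0,"ty":0,"tz":0.01,"rx":0,"ry":0,"rz":0},
    {"tx":0,"ty":0,"tz":0.008,"rx":0,"ry":0,"rz":0},
    {"tx":0,"ty":0,"tz":0,"rx":0,"ry":0,"rz":0},
    {"tx":0,"ty":0,"tz":0,"rx":0,"ry":0,"rz":0},
  ],
)

```text
time_s: 18.85
tool_pos: [425.8, 108.2, 121.4]
eef_rot: [-0.001, 0.046, 0.999, -0.0]
contact_force: [0.2, 0.6, -1.1]
gripper_width: 14.9
grasp_force: 77.9
```

```bash
python3 -c "
from kview import *
kview('w9',1)"
```

```text
t 18.85 pos [425.8 108.2 121.4] R [[-0.996, 0.091, -0.001], [0.091, 0.996, -0.0], [0.001, -0.0, -1.0]] F [ 0.2  0.6 -1.1] w 14.9 g 77.9 q [-0.29  0.5  -0.01  2.15  0.01  0.49  1.18]
tcp rack [-39.2 118.  121.4]
front leg rack [-66.  109.   51.4] [-50.  126.8  91.4]
block 710 [-72.  108.3  37.6] [-54.3 127.9  41.5]
rail 1426 [-48.1  75.   64. ] [-32.1 105.   68.4]
hole px expected [320 219]
240 159
```

View pics/w9.png

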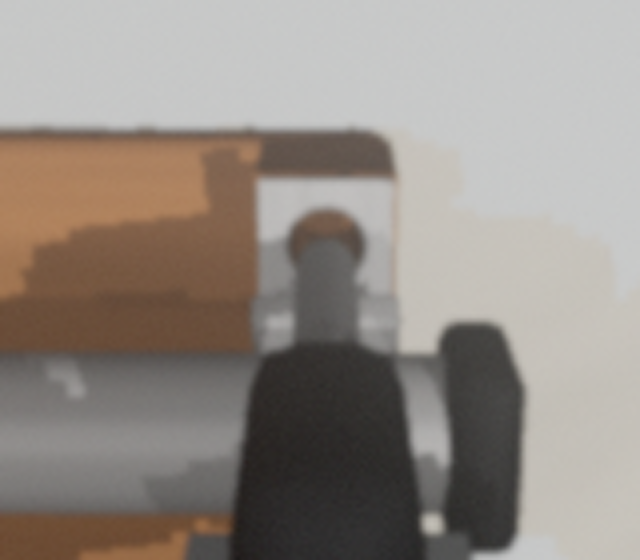

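The leg's tip is centred on the hole, at crop (327,245). I'll lower gently.

Request:
jog_arm(
  steps=[
    {"tx":0,"ty":0,"tz":0.004,"rx":0,"ry":0,"rz":0},
    {"tx":0,"ty":0,"tz":0.004,"rx":0,"ry":0,"rz":0},
    {"tx":0,"ty":0,"tz":0.004,"rx":0,"ry":0,"rz":0},
    {"tx":0,"ty":0,"tz":0.003,"rx":0,"ry":0,"rz":0},
    {"tx":0,"ty":0,"tz":0,"rx":0,"ry":0,"rz":0},
  ],
)

```text
time_s: 19.52
tool_pos: [425.8, 108.2, 106.0]
eef_rot: [-0.001, 0.046, 0.999, -0.0]
contact_force: [0.8, -0.3, -2.7]
gripper_width: 14.5
grasp_force: 78.0
```

No resistance, and the tip is at about 32, inside the hole. I'll continue home.

Request:
jog_arm(
  steps=[
    {"tx":0,"ty":0,"tz":0.004,"rx":0,"ry":0,"rz":0},
    {"tx":0,"ty":0,"tz":0.004,"rx":0,"ry":0,"rz":0},
    {"tx":0,"ty":0,"tz":0.003,"rx":0,"ry":0,"rz":0},
    {"tx":0,"ty":0,"tz":0.002,"rx":0,"ry":0,"rz":0},
    {"tx":0,"ty":0,"tz":0.001,"rx":0,"ry":0,"rz":0},
    {"tx":0,"ty":0,"tz":0.001,"rx":0,"ry":0,"rz":0},
    {"tx":0,"ty":0,"tz":0,"rx":0,"ry":0,"rz":0},
  ],
)

```text
time_s: 20.4
tool_pos: [425.9, 108.2, 92.2]
eef_rot: [-0.0, 0.046, 0.999, 0.0]
contact_force: [-1.2, -0.6, 8.2]
gripper_width: 14.6
grasp_force: 79.7
```

Request:
jog_arm(
  steps=[
    {"tx":0,"ty":0,"tz":0,"rx":0,"ry":0,"rz":0},
    {"tx":0,"ty":0,"tz":0,"rx":0,"ry":0,"rz":0},
    {"tx":0,"ty":0,"tz":0,"rx":0,"ry":0,"rz":0},
    {"tx":0,"ty":0,"tz":-0.008,"rx":0,"ry":0,"rz":0},
    {"tx":0,"ty":0,"tz":-0.02,"rx":0,"ry":0,"rz":0},
    {"tx":0,"ty":0,"tz":-0.025,"rx":0,"ry":0,"rz":0},
    {"tx":0,"ty":0,"tz":-0.025,"rx":0,"ry":0,"rz":0},
    {"tx":-0.02,"ty":-0.02,"tz":-0.01,"rx":0,"ry":0,"rz":0},
    {"tx":-0.02,"ty":-0.025,"tz":-0.01,"rx":0,"ry":0,"rz":0},
    {"tx":-0.02,"ty":-0.025,"tz":0,"rx":0,"ry":0,"rz":0},
    {"tx":-0.02,"ty":-0.025,"tz":0,"rx":0,"ry":0,"rz":0},
    {"tx":-0.02,"ty":-0.025,"tz":0,"rx":0,"ry":0,"rz":0},
    {"tx":0,"ty":-0.02,"tz":0,"rx":0,"ry":0,"rz":0},
    {"tx":0,"ty":0,"tz":0,"rx":0,"ry":0,"rz":0},
    {"tx":0,"ty":0,"tz":0,"rx":0,"ry":0,"rz":0},
  ],
  jaw=0.044,
)

```text
time_s: 22.28
tool_pos: [512.6, -39.0, 189.5]
eef_rot: [-0.001, 0.045, 0.999, 0.0]
contact_force: [0.6, 0.1, -0.2]
gripper_width: 44.2
grasp_force: 0.0
```

Run:
```python
from fit import *
import pickle
s=st(); print(w2r(np.array(s["tool_pos"]))); c=imaging.camera("wrist"); pickle.dump(c,open("w10.pkl","wb"))
L=w2r(cloud(c).reshape(-1,3))
for nm,m in dict(kL=(L[:,2]>98)&(L[:,2]<115)&(abs(L[:,0]+40)<40)&(abs(L[:,1]-118)<30),kR=(L[:,2]>98)&(L[:,2]<115)&(abs(L[:,0]-34)<50)&(abs(L[:,1]+50)<60)).items():
    S=L[m]
    if len(S): r=cv2.minAreaRect(S[:,:2].astype(np.float32)); print(nm,len(S),np.round(r[0],1),np.round(r[1],1),round(r[2],1),"z",np.median(S[:,2]).round(1))
a=r2w(Q0,(33.5,-51)); plan(((a[0],a[1],130),174.76,5),((a[0],a[1],87),174.76,4))
```

```text
t 22.27 pos [512.6 -39.  189.5] R [[-0.996, 0.09, -0.001], [0.09, 0.996, 0.001], [0.001, 0.001, -1.0]] F [ 0.6  0.1 -0.2] w 44.2 g 0.0 q [ 0.03  0.48  0.    1.89 -0.    0.78  1.52]
[ 60.67948081 -20.68835956 189.48287529]
kL 3904 [-39.5 118.7] [56.  17.2] 0.5 z 105.6
kR 2314 [ 33.3 -51.4] [15.7 54.9] 87.5 z 101.4
5 x t [ 0.0054 -0.0061  0.0119] r [ 0.0002 -0.0002  0.0005]
4 x t [0.     0.     0.0107] r [0. 0. 0.]
```

Request:
jog_arm(
  steps=[
    {"tx":0.0054,"ty":-0.0061,"tz":0.0119,"rx":0,"ry":0,"rz":0},
    {"tx":0.0054,"ty":-0.0061,"tz":0.0119,"rx":0,"ry":0,"rz":0},
    {"tx":0.0054,"ty":-0.0061,"tz":0.0119,"rx":0,"ry":0,"rz":0},
    {"tx":0.0054,"ty":-0.0061,"tz":0.0119,"rx":0,"ry":0,"rz":0},
    {"tx":0.0054,"ty":-0.0061,"tz":0.0119,"rx":0,"ry":0,"rz":0},
    {"tx":0,"ty":0,"tz":0.0107,"rx":0,"ry":0,"rz":0},
    {"tx":0,"ty":0,"tz":0.0107,"rx":0,"ry":0,"rz":0},
    {"tx":0,"ty":0,"tz":0.0107,"rx":0,"ry":0,"rz":0},
    {"tx":0,"ty":0,"tz":0.0107,"rx":0,"ry":0,"rz":0},
    {"tx":0,"ty":0,"tz":0,"rx":0,"ry":0,"rz":0},
    {"tx":0,"ty":0,"tz":0,"rx":0,"ry":0,"rz":0},
  ],
)

```text
time_s: 23.7
tool_pos: [483.3, -68.2, 87.1]
eef_rot: [-0.0, 0.046, 0.999, -0.0]
contact_force: [-0.3, -0.2, 0.0]
gripper_width: 44.0
grasp_force: 0.0
```

Run:
```python
from fit import *
s=st(); print(w2r(np.array(s["tool_pos"])))
```

```text
t 23.7 pos [483.3 -68.2  87.1] R [[-0.996, 0.091, -0.001], [0.091, 0.996, 0.0], [0.001, -0.0, -1.0]] F [-0.3 -0.2  0. ] w 44.0 g 0.0 q [ 0.1   0.61 -0.    2.05  0.    0.48  1.57]
[ 34.10416296 -52.37598692  87.12666619]
```

Request:
jog_arm(
  steps=[
    {"tx":0.0006,"ty":0.001,"tz":0,"rx":0,"ry":0,"rz":0},
    {"tx":0,"ty":0,"tz":0,"rx":0,"ry":0,"rz":0},
    {"tx":0,"ty":0,"tz":0,"rx":0,"ry":0,"rz":0},
    {"tx":0,"ty":0,"tz":0,"rx":0,"ry":0,"rz":0},
    {"tx":0,"ty":0,"tz":0,"rx":0,"ry":0,"rz":0},
    {"tx":0,"ty":0,"tz":-0.008,"rx":0,"ry":0,"rz":0},
    {"tx":0,"ty":0,"tz":-0.018,"rx":0,"ry":0,"rz":0},
    {"tx":0,"ty":0,"tz":-0.018,"rx":0,"ry":0,"rz":0},
    {"tx":0,"ty":0,"tz":-0.018,"rx":0,"ry":0,"rz":0},
    {"tx":0,"ty":0,"tz":-0.018,"rx":0,"ry":0,"rz":0},
    {"tx":0,"ty":0,"tz":0,"rx":0,"ry":0,"rz":0},
    {"tx":0,"ty":0,"tz":0,"rx":0,"ry":0,"rz":0},
  ],
  jaw=0.0,
  grip_force=80,
)

```text
time_s: 25.2
tool_pos: [482.1, -67.2, 166.5]
eef_rot: [-0.001, 0.046, 0.999, -0.0]
contact_force: [-0.1, 0.5, -1.1]
gripper_width: 14.8
grasp_force: 77.9
```

Run:
```python
from fit import *
import pickle
s=st(); p=np.array(s["tool_pos"]); print(w2r(p)); c=imaging.camera("wrist")
L=(cloud(c).reshape(-1,3)-p)@pose()[0]; m=(abs(L[:,1])<12)&(L[:,0]>-60)&(L[:,0]<60)
for lo,hi in((-14,0),(0,20),(26,50),(50,70),(66,76)):
    S=L[m&(L[:,2]>lo)&(L[:,2]<hi)]
    if len(S): print(lo,hi,len(S),S.min(0).round(1),S.max(0).round(1))
a=r2w(Q0,(-39.2,-118)); plan(((a[0],a[1],p[2]),174.76,6))
```

```text
t 25.2 pos [482.1 -67.2 166.5] R [[-0.996, 0.091, -0.002], [0.091, 0.996, 0.0], [0.002, -0.0, -1.0]] F [-0.1  0.5 -1.1] w 14.8 g 77.9 q [0.09 0.48 0.   1.98 0.   0.68 1.57]
[ 32.79840033 -51.52876451 166.45451756]
-14 0 4214 [-27.7 -12.  -14. ] [28.4 12.  -0. ]
0 20 935 [  9.9 -12.    0. ] [28.2 12.  19.8]
26 50 233 [21.9 -3.6 26.8] [26.1  4.3 49.9]
50 70 159 [22.6 -3.5 50.1] [26.1  4.2 69.6]
66 76 26 [22.9 -3.5 66. ] [25.9  3.9 70.9]
6 x t [ 0.012  -0.0111 -0.    ] r [-0.     -0.0005  0.    ]
```

Request:
jog_arm(
  steps=[
    {"tx":0.0121,"ty":-0.0111,"tz":0,"rx":0,"ry":0,"rz":0},
    {"tx":0.0121,"ty":-0.0111,"tz":0,"rx":0,"ry":0,"rz":0},
    {"tx":0.0121,"ty":-0.0111,"tz":0,"rx":0,"ry":0,"rz":0},
    {"tx":0.0121,"ty":-0.0111,"tz":0,"rx":0,"ry":0,"rz":0},
    {"tx":0.0121,"ty":-0.0111,"tz":0,"rx":0,"ry":0,"rz":0},
    {"tx":0.0121,"ty":-0.0111,"tz":0,"rx":0,"ry":0,"rz":0},
    {"tx":0,"ty":0,"tz":0.01,"rx":0,"ry":0,"rz":0},
    {"tx":0,"ty":0,"tz":0.01,"rx":0,"ry":0,"rz":0},
    {"tx":0,"ty":0,"tz":0,"rx":0,"ry":0,"rz":0},
    {"tx":0,"ty":0,"tz":0,"rx":0,"ry":0,"rz":0},
  ],
)

```text
time_s: 26.5
tool_pos: [404.6, -126.5, 146.9]
eef_rot: [-0.001, 0.045, 0.999, 0.0]
contact_force: [0.2, 0.3, -0.4]
gripper_width: 14.8
grasp_force: 77.9
```

```bash
python3 -c "
from kview import *
kview('w11',-1)"
```

```text
t 26.5 pos [ 404.6 -126.5  146.9] R [[-0.996, 0.09, -0.001], [0.09, 0.996, 0.0], [0.001, 0.0, -1.0]] F [ 0.2  0.3 -0.4] w 14.8 g 77.9 q [ 0.25  0.43 -0.    2.16  0.    0.54  1.73]
tcp rack [ -38.9 -117.6  146.9]
front leg rack [ -65.1 -121.2   77. ] [ -60.7 -113.3  116.8]
block 617 [ -72.7 -127.7   37.5] [ -55.5 -107.9   41.5]
rail 1139 [ -49.1 -104.8   64. ] [-32.9 -75.   68.3]
hole px expected [320 208]
240 148
```

View pics/w11.png

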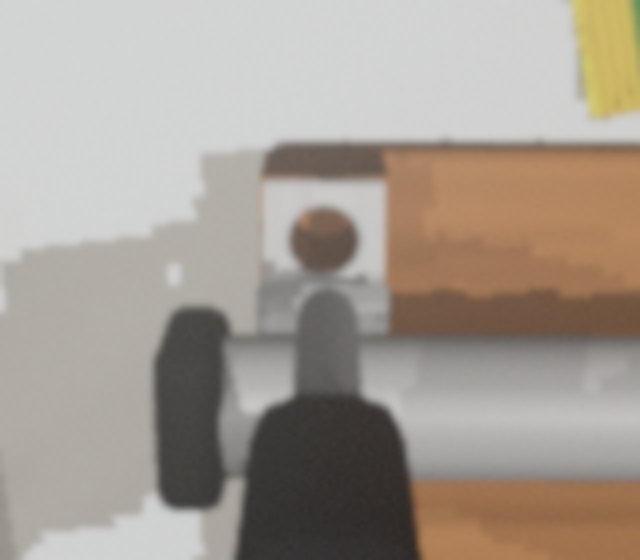

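Crop: hole at (324,240), leg at column 328, so the leg is 0.6 mm to +y and about 1 mm short in x. I'll correct and lower.

Request:
jog_arm(
  steps=[
    {"tx":0.0011,"ty":-0.0006,"tz":0.006,"rx":0,"ry":0,"rz":0},
    {"tx":0,"ty":0,"tz":0.01,"rx":0,"ry":0,"rz":0},
    {"tx":0,"ty":0,"tz":0.01,"rx":0,"ry":0,"rz":0},
    {"tx":0,"ty":0,"tz":0,"rx":0,"ry":0,"rz":0},
    {"tx":0,"ty":0,"tz":0,"rx":0,"ry":0,"rz":0},
  ],
)

```text
time_s: 27.18
tool_pos: [402.9, -127.3, 120.9]
eef_rot: [-0.001, 0.046, 0.999, 0.0]
contact_force: [0.1, 0.3, -1.5]
gripper_width: 14.7
grasp_force: 77.9
```

Run:
```python
from fit import *
s=st(); p=np.array(s["tool_pos"]); print(w2r(p)); c=imaging.camera("wrist"); W=cloud(c); B=w2r(W)
m=(B[...,2]>52)&(B[...,2]<85)&(B[...,0]<-56)&(B[...,0]>-75)&(abs(B[...,1]+118)<9); S=B[m]; print("leg",len(S),S.min(0).round(1),S.max(0).round(1))
# hole: dark, below block-top region near hole
g=cv2.cvtColor(c["color"],cv2.COLOR_RGB2HSV); m=(abs(B[...,0]+64)<9)&(abs(B[...,1]+118)<9)&(B[...,2]<45)&(g[...,1]>70)
v,u=np.nonzero(m); P=np.array([w2r(atz(c,a,b,40)) for a,b in zip(u,v)]); print("hole",len(P),P.min(0).round(1),P.max(0).round(1))
```

```text
t 27.18 pos [ 402.9 -127.3  120.9] R [[-0.996, 0.091, -0.002], [0.091, 0.996, 0.0], [0.002, 0.0, -1.0]] F [ 0.1  0.3 -1.5] w 14.7 g 77.9 q [ 0.26  0.48 -0.    2.19  0.    0.47  1.73]
[ -40.53945927 -118.5753117   120.86921625]
leg 417 [ -66.9 -127.    52. ] [ -56.  -109.3   85. ]
hole 45 [ -72.9 -121.2   40. ] [ -64.3 -110.7   40. ]
```

Request:
jog_arm(
  steps=[
    {"tx":-0.0005,"ty":0.0003,"tz":0.003,"rx":0,"ry":0,"rz":0},
    {"tx":0,"ty":0,"tz":0.004,"rx":0,"ry":0,"rz":0},
    {"tx":0,"ty":0,"tz":0.004,"rx":0,"ry":0,"rz":0},
    {"tx":0,"ty":0,"tz":0.004,"rx":0,"ry":0,"rz":0},
    {"tx":0,"ty":0,"tz":0,"rx":0,"ry":0,"rz":0},
  ],
)

```text
time_s: 27.85
tool_pos: [403.1, -127.0, 105.6]
eef_rot: [-0.001, 0.046, 0.999, 0.0]
contact_force: [-1.9, -0.1, -2.8]
gripper_width: 15.0
grasp_force: 78.0
```

Request:
jog_arm(
  steps=[
    {"tx":0,"ty":0,"tz":0.004,"rx":0,"ry":0,"rz":0},
    {"tx":0,"ty":0,"tz":0.004,"rx":0,"ry":0,"rz":0},
    {"tx":0,"ty":0,"tz":0.003,"rx":0,"ry":0,"rz":0},
    {"tx":0,"ty":0,"tz":0.002,"rx":0,"ry":0,"rz":0},
    {"tx":0,"ty":0,"tz":0.001,"rx":0,"ry":0,"rz":0},
    {"tx":0,"ty":0,"tz":0.001,"rx":0,"ry":0,"rz":0},
    {"tx":0,"ty":0,"tz":0,"rx":0,"ry":0,"rz":0},
  ],
)

```text
time_s: 28.72
tool_pos: [403.3, -127.1, 91.7]
eef_rot: [-0.001, 0.046, 0.999, 0.0]
contact_force: [-3.3, 0.5, 8.1]
gripper_width: 15.0
grasp_force: 79.7
```

Both keepers are home. I'll release, lift and go to look at the jars.

Request:
jog_arm(
  steps=[
    {"tx":0,"ty":0,"tz":0,"rx":0,"ry":0,"rz":0},
    {"tx":0,"ty":0,"tz":0,"rx":0,"ry":0,"rz":0},
    {"tx":0,"ty":0,"tz":0,"rx":0,"ry":0,"rz":0},
    {"tx":0,"ty":0,"tz":-0.008,"rx":0,"ry":0,"rz":0},
    {"tx":0,"ty":0,"tz":-0.02,"rx":0,"ry":0,"rz":0},
    {"tx":0,"ty":0,"tz":-0.035,"rx":0,"ry":0,"rz":0},
    {"tx":0,"ty":0,"tz":-0.035,"rx":0,"ry":0,"rz":0},
    {"tx":0,"ty":0,"tz":-0.035,"rx":0,"ry":0,"rz":0},
    {"tx":-0.018,"ty":-0.028,"tz":0,"rx":0,"ry":0,"rz":0},
    {"tx":-0.018,"ty":-0.028,"tz":0,"rx":0,"ry":0,"rz":0},
    {"tx":-0.018,"ty":-0.028,"tz":0,"rx":0,"ry":0,"rz":0},
    {"tx":-0.018,"ty":-0.028,"tz":0,"rx":0,"ry":0,"rz":0},
    {"tx":-0.018,"ty":-0.028,"tz":0,"rx":0,"ry":0,"rz":0},
    {"tx":-0.018,"ty":-0.028,"tz":0,"rx":0,"ry":0,"rz":0},
    {"tx":-0.018,"ty":-0.028,"tz":0,"rx":0,"ry":0,"rz":0},
    {"tx":0,"ty":0,"tz":0,"rx":0,"ry":0,"rz":0},
    {"tx":0,"ty":0,"tz":0,"rx":0,"ry":0,"rz":0},
  ],
  jaw=0.065,
)

```text
time_s: 30.85
tool_pos: [511.0, -332.8, 223.9]
eef_rot: [-0.001, 0.045, 0.999, 0.001]
contact_force: [-0.6, -0.4, 0.4]
gripper_width: 65.3
grasp_force: 0.0
```

```bash
cat >> fit.py <<'E'
def jars(c,box=(300,620,-460,-200),zs=(105,140)):
    W=cloud(c); P=W.reshape(-1,3); m=((W[...,2]>zs[0])&(W[...,2]<zs[1])&(W[...,0]>box[0])&(W[...,0]<box[1])&(W[...,1]>box[2])&(W[...,1]<box[3])).astype(np.uint8)
    n,lab,stt,_=cv2.connectedComponentsWithStats(m)
    for i in range(1,n):
        if stt[i,4]<150: continue
        S=W[lab==i]; zt=np.percentile(S[:,2],90); T=S[S[:,2]>zt-4]; ce,r=cv2.minEnclosingCircle(T[:,:2].astype(np.float32)); col=c["color"][lab==i][S[:,2]>zt-4]
        print("jar",stt[i].tolist(),"top",round(zt,1),"c",np.round(ce,1),"r",round(r,1),"med",np.median(T,0).round(1),"rgb",col.mean(0).round())
E
python3 - <<'E'
from fit import *
import pickle
s=st(); c=imaging.camera("wrist"); pickle.dump(c,open("w12.pkl","wb")); save("w12",c); jars(c)
L=w2r(cloud(c).reshape(-1,3)); m=(L[:,2]>100)&(L[:,2]<112)&(abs(L[:,0]+40)<40)&(abs(L[:,1]+118)<30); S=L[m]; print("kR",len(S), cv2.minAreaRect(S[:,:2].astype(np.float32)) if len(S) else 0, np.median(S[:,2]) if len(S) else 0)
c=imaging.camera("scene"); jars(c)
E
```

```text
t 30.85 pos [ 511.  -332.8  223.9] R [[-0.996, 0.091, -0.002], [0.091, 0.996, 0.001], [0.002, 0.001, -1.0]] F [-0.6 -0.4  0.4] w 65.3 g 0.0 q [ 0.52  0.57  0.03  1.58 -0.02  0.99  2.04]
jar [302, 0, 85, 51, 3338] top 129.2 c [ 376.6 -308.1] r 21.5 med [ 384.5 -309.   128.3] rgb [163. 144.  80.]
jar [184, 69, 82, 78, 4945] top 128.5 c [ 423.9 -380.7] r 21.5 med [ 423.4 -379.9  127.6] rgb [135. 139. 127.]
jar [389, 134, 54, 53, 2236] top 116.5 c [ 464.2 -268.2] r 13.9 med [ 464.1 -268.5  115.4] rgb [156. 153. 145.]
kR 1015 ((-35.39747619628906, -125.64849090576172), (49.62519073486328, 10.938765525817871), 11.324164390563965) 103.49228020822736
jar [424, 265, 17, 12, 153] top 115.9 c [ 461.9 -270. ] r 14.4 med [ 461.2 -271.4  114.2] rgb [212. 207. 197.]
jar [416, 288, 26, 24, 513] top 128.5 c [ 372.7 -309.8] r 22.9 med [ 372.1 -310.3  127.3] rgb [228. 186.  78.]
jar [465, 289, 25, 25, 482] top 127.8 c [ 422.9 -383.2] r 22.5 med [ 421.5 -383.   126.5] rgb [170. 177. 156.]
```

View pics/w12.png

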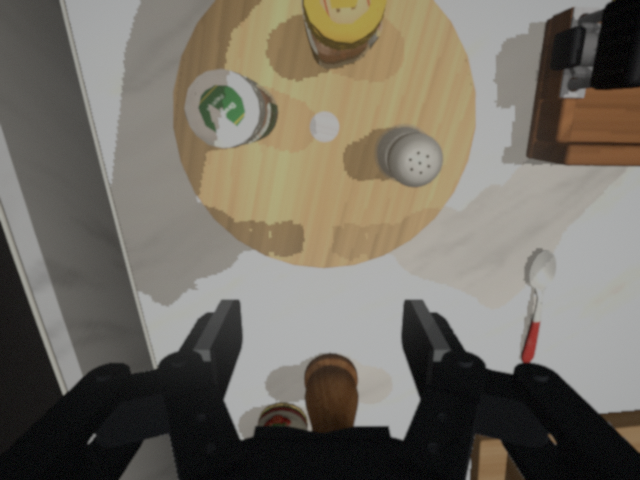

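The view shows jar_1's yellow lid at (345,15), jar_3's green lid at (225,105), the shaker at (413,158), and the pepper mill at (330,390) behind the disc.

Run:
```python
from fit import *
import pickle
c=pickle.load(open("w12.pkl","rb")); P=cloud(c).reshape(-1,3); m=(P[:,0]>485)&(P[:,0]<700)&(P[:,1]>-420)&(P[:,1]<-240)&(P[:,2]>40)&(P[:,2]<205); S=P[m]; print(len(S),S.min(0),S.max(0))
P=cloud(pickle.load(open("c0.pkl","rb"))["scene"]).reshape(-1,3); m=(P[:,0]>485)&(P[:,0]<700)&(P[:,1]>-420)&(P[:,1]<-240)&(P[:,2]>40); S=P[m]; print(len(S),S.min(0),S.max(0)); print(np.array(r2w(Q0,(-8,-60))))
plan(((464.2,-268.8,200),84.76,12),((464.2,-268.8,111),84.76,6))
```

```text
2403 [ 673.17901122 -365.41857286   40.03567435] [ 699.91590587 -312.67853186  101.14033347]
10224 [ 588.82945923 -419.97235761   40.39180926] [ 699.42638823 -240.00940071  607.66640643]
[440.65376395 -71.91863041]
12 x t [0.0072 0.0009 0.002 ] r [-0.     -0.0002  0.1311]
6 x t [0.     0.     0.0148] r [0. 0. 0.]
```

Request:
jog_arm(
  steps=[
    {"tx":0.0072,"ty":0.0009,"tz":0.002,"rx":0,"ry":0,"rz":0.1311},
    {"tx":0.0072,"ty":0.0009,"tz":0.002,"rx":0,"ry":0,"rz":0.1311},
    {"tx":0.0072,"ty":0.0009,"tz":0.002,"rx":0,"ry":0,"rz":0.1311},
    {"tx":0.0072,"ty":0.0009,"tz":0.002,"rx":0,"ry":0,"rz":0.1311},
    {"tx":0.0072,"ty":0.0009,"tz":0.002,"rx":0,"ry":0,"rz":0.1311},
    {"tx":0.0072,"ty":0.0009,"tz":0.002,"rx":0,"ry":0,"rz":0.1311},
    {"tx":0.0072,"ty":0.0009,"tz":0.002,"rx":0,"ry":0,"rz":0.1311},
    {"tx":0.0072,"ty":0.0009,"tz":0.002,"rx":0,"ry":0,"rz":0.1311},
    {"tx":0.0072,"ty":0.0009,"tz":0.002,"rx":0,"ry":0,"rz":0.1311},
    {"tx":0.0072,"ty":0.0009,"tz":0.002,"rx":0,"ry":0,"rz":0.1311},
    {"tx":0.0072,"ty":0.0009,"tz":0.002,"rx":0,"ry":0,"rz":0.1311},
    {"tx":0.0072,"ty":0.0009,"tz":0.002,"rx":0,"ry":0,"rz":0.1311},
    {"tx":0,"ty":0,"tz":0,"rx":0,"ry":0,"rz":0},
    {"tx":0,"ty":0,"tz":0,"rx":0,"ry":0,"rz":0},
  ],
)

```text
time_s: 32.7
tool_pos: [464.8, -270.4, 200.3]
eef_rot: [-0.0, 0.739, 0.674, -0.0]
contact_force: [-1.6, -0.3, 0.3]
gripper_width: 65.1
grasp_force: 0.0
```

Run:
```python
from fit import *
s=st(); c=imaging.camera("wrist"); jars(c)
L=w2r(cloud(c).reshape(-1,3))
for y in (-118,118):
    m=(L[:,2]>100)&(L[:,2]<112)&(abs(L[:,0]+40)<40)&(abs(L[:,1]-y)<30); S=L[m]
    if len(S): print("k",y,len(S), cv2.minAreaRect(S[:,:2].astype(np.float32)), np.median(S[:,2]))
plan(((464.2,-268.8,111),84.76,7))
```

```text
t 32.7 pos [ 464.8 -270.4  200.3] R [[0.091, 0.996, -0.001], [0.996, -0.091, -0.0], [-0.0, -0.001, -1.0]] F [-1.6 -0.3  0.3] w 65.1 g 0.0 q [ 0.18  0.53  0.46  1.82 -0.3   0.86  0.7 ]
jar [293, 220, 56, 53, 2263] top 116.5 c [ 464.8 -267.4] r 13.7 med [ 465.  -266.4  115.4] rgb [162. 159. 151.]
jar [142, 286, 76, 74, 3193] top 128.9 c [ 374.7 -307.7] r 22.4 med [ 370.8 -300.5  128.2] rgb [124. 101.  55.]
jar [243, 377, 66, 60, 2832] top 128.1 c [ 424.  -379.3] r 21.2 med [ 424.9 -371.7  127.4] rgb [114. 117. 104.]
k -118 2039 ((-39.23294448852539, -122.75274658203125), (55.13896560668945, 9.4293851852417), 0.31299564242362976) 105.44899236898809
7 x t [ 0.0003 -0.0001  0.0128] r [-0.0001  0.     -0.0001]
```

Request:
jog_arm(
  steps=[
    {"tx":0.0022,"ty":0,"tz":0.01,"rx":0,"ry":0,"rz":0},
    {"tx":0,"ty":0,"tz":0.015,"rx":0,"ry":0,"rz":0},
    {"tx":0,"ty":0,"tz":0.015,"rx":0,"ry":0,"rz":0},
    {"tx":0,"ty":0,"tz":0.015,"rx":0,"ry":0,"rz":0},
    {"tx":0,"ty":0,"tz":0.015,"rx":0,"ry":0,"rz":0},
    {"tx":0,"ty":0,"tz":0.01,"rx":0,"ry":0,"rz":0},
    {"tx":0,"ty":0,"tz":0.008,"rx":0,"ry":0,"rz":0},
    {"tx":0,"ty":0,"tz":0,"rx":0,"ry":0,"rz":0},
    {"tx":0,"ty":0,"tz":0,"rx":0,"ry":0,"rz":0},
  ],
)

```text
time_s: 33.88
tool_pos: [465.2, -268.6, 112.4]
eef_rot: [0.0, 0.739, 0.673, -0.0]
contact_force: [-0.2, -0.5, -0.6]
gripper_width: 65.0
grasp_force: 0.0
```

Request:
jog_arm(
  steps=[
    {"tx":0,"ty":0,"tz":0,"rx":0,"ry":0,"rz":0},
    {"tx":0,"ty":0,"tz":0,"rx":0,"ry":0,"rz":0},
    {"tx":0,"ty":0,"tz":0,"rx":0,"ry":0,"rz":0},
    {"tx":0,"ty":0,"tz":0,"rx":0,"ry":0,"rz":0},
    {"tx":0,"ty":0,"tz":0,"rx":0,"ry":0,"rz":0},
  ],
  jaw=0.0,
  grip_force=40,
)

```text
time_s: 34.5
tool_pos: [465.4, -268.7, 112.6]
eef_rot: [0.0, 0.739, 0.673, -0.0]
contact_force: [0.7, -0.1, 5.5]
gripper_width: 31.9
grasp_force: 40.0
```

Run:
```python
from fit import *
s=st(); p=s["tool_pos"]; a=r2w(Q0,(-1.5,-58)); print(a)
plan(((p[0],p[1],190),None,4),((a[0],a[1],190),84.76,7),((a[0],a[1],p[2]-15),84.76,6))
```

```text
t 34.5 pos [ 465.4 -268.7  112.6] R [[0.094, 0.996, 0.0], [0.996, -0.094, -0.001], [-0.001, 0.0, -1.0]] F [ 0.7 -0.1  5.5] w 31.9 g 40.0 q [ 0.23  0.65  0.39  1.91 -0.39  0.66  0.77]
[447.30925532 -70.52061946]
4 x t [-0.      0.     -0.0193] r [0. 0. 0.]
7 x t [ 0.028  -0.0052 -0.    ] r [ 0.0001  0.0001 -0.0003]
6 x t [0.     0.     0.0154] r [0. 0. 0.]
```

Run:
```python
from fit import *
s=st(); p=s["tool_pos"]; a=r2w(Q0,(-1.5,58)); print(a)
plan(((p[0],p[1],205),None,5),((a[0],a[1],205),84.76,10))
```

```text
t 34.5 pos [ 465.4 -268.7  112.6] R [[0.094, 0.996, 0.0], [0.996, -0.094, -0.001], [-0.001, 0.0, -1.0]] F [ 0.7 -0.1  5.5] w 31.9 g 40.0 q [ 0.23  0.65  0.39  1.91 -0.39  0.66  0.77]
[457.90328203  44.99460291]
5 x t [-0.      0.     -0.0185] r [0. 0. 0.]
10 x t [ 0.0312 -0.0037 -0.    ] r [ 0.      0.0001 -0.0002]
```

Request:
jog_arm(
  steps=[
    {"tx":0,"ty":0,"tz":-0.01,"rx":0,"ry":0,"rz":0},
    {"tx":0,"ty":0,"tz":-0.02,"rx":0,"ry":0,"rz":0},
    {"tx":0,"ty":0,"tz":-0.02,"rx":0,"ry":0,"rz":0},
    {"tx":0,"ty":0,"tz":-0.02,"rx":0,"ry":0,"rz":0},
    {"tx":0,"ty":0,"tz":-0.022,"rx":0,"ry":0,"rz":0},
    {"tx":0.02,"ty":-0.0024,"tz":0,"rx":0,"ry":0,"rz":0},
    {"tx":0.0316,"ty":-0.0037,"tz":0,"rx":0,"ry":0,"rz":0},
    {"tx":0.0316,"ty":-0.0037,"tz":0,"rx":0,"ry":0,"rz":0},
    {"tx":0.0316,"ty":-0.0037,"tz":0,"rx":0,"ry":0,"rz":0},
    {"tx":0.0316,"ty":-0.0037,"tz":0,"rx":0,"ry":0,"rz":0},
    {"tx":0.0316,"ty":-0.0037,"tz":0,"rx":0,"ry":0,"rz":0},
    {"tx":0.0316,"ty":-0.0037,"tz":0,"rx":0,"ry":0,"rz":0},
    {"tx":0.0316,"ty":-0.0037,"tz":0,"rx":0,"ry":0,"rz":0},
    {"tx":0.0316,"ty":-0.0037,"tz":0,"rx":0,"ry":0,"rz":0},
    {"tx":0.024,"ty":-0.0028,"tz":0,"rx":0,"ry":0,"rz":0},
    {"tx":0.015,"ty":-0.0018,"tz":0,"rx":0,"ry":0,"rz":0},
    {"tx":0,"ty":0,"tz":0,"rx":0,"ry":0,"rz":0},
    {"tx":0,"ty":0,"tz":0,"rx":0,"ry":0,"rz":0},
  ],
)

```text
time_s: 36.75
tool_pos: [457.7, 44.2, 204.1]
eef_rot: [-0.0, 0.74, 0.673, -0.001]
contact_force: [0.4, 0.0, -0.7]
gripper_width: 31.4
grasp_force: 39.9
```

```bash
cat > jv.py <<'E'
from fit import *
def jv(y,z):
    s=st(); p=np.array(s["tool_pos"]); print("tcp rack",w2r(p).round(1)); c=imaging.camera("wrist")
    W=cloud(c).reshape(-1,3); L=(W-p)@pose()[0]; m=(abs(L[:,1])<40)&(L[:,0]>12)&(L[:,0]<40)&(L[:,2]>17)&(L[:,2]<115)
    for lo in range(20,110,15):
        S=L[m&(L[:,2]>lo)&(L[:,2]<lo+15)]
        if len(S): print("jar side",lo,len(S),S.min(0).round(1),S.max(0).round(1))
    a=r2w(Q0,(-1.5,y)); plan(((a[0],a[1],z),84.76,6))
E
python3 -c "
from jv import *
jv(58,110)"
```

```text
t 36.75 pos [457.7  44.2 204.1] R [[0.095, 0.995, -0.001], [0.995, -0.095, -0.001], [-0.001, -0.001, -1.0]] F [ 0.4  0.  -0.7] w 31.4 g 39.9 q [-0.49  0.42  0.49  2.02 -0.28  0.77  0.06]
tcp rack [ -1.7  57.2 204.1]
jar side 20 1201 [ 12.  -15.7  20. ] [20.7 15.2 35. ]
jar side 35 1205 [ 12.  -18.5  35. ] [23.6 17.9 50. ]
jar side 50 632 [ 12.  -19.8  50. ] [24.5 18.7 65. ]
jar side 65 295 [ 12.7 -18.1  65. ] [23.7 17.2 80. ]
jar side 80 19 [ 13.1 -17.5  80.1] [22.9 10.3 82.2]
6 x t [0.0002 0.     0.0157] r [-0.0002  0.0001 -0.0007]
```

Request:
jog_arm(
  steps=[
    {"tx":0,"ty":0,"tz":0.012,"rx":0,"ry":0,"rz":0},
    {"tx":0,"ty":0,"tz":0.018,"rx":0,"ry":0,"rz":0},
    {"tx":0,"ty":0,"tz":0.018,"rx":0,"ry":0,"rz":0},
    {"tx":0,"ty":0,"tz":0.018,"rx":0,"ry":0,"rz":0},
    {"tx":0,"ty":0,"tz":0.018,"rx":0,"ry":0,"rz":0},
    {"tx":0,"ty":0,"tz":0.012,"rx":0,"ry":0,"rz":0},
    {"tx":0,"ty":0,"tz":0.006,"rx":0,"ry":0,"rz":0},
    {"tx":0,"ty":0,"tz":0.003,"rx":0,"ry":0,"rz":0},
    {"tx":0,"ty":0,"tz":0.0015,"rx":0,"ry":0,"rz":0},
    {"tx":0,"ty":0,"tz":0,"rx":0,"ry":0,"rz":0},
  ],
)

```text
time_s: 38.05
tool_pos: [457.8, 45.5, 97.8]
eef_rot: [-0.0, 0.739, 0.673, -0.0]
contact_force: [-0.2, -0.3, -1.4]
gripper_width: 31.9
grasp_force: 39.9
```

Request:
jog_arm(
  steps=[
    {"tx":0,"ty":0,"tz":0.001,"rx":0,"ry":0,"rz":0},
    {"tx":0,"ty":0,"tz":0.001,"rx":0,"ry":0,"rz":0},
    {"tx":0,"ty":0,"tz":0,"rx":0,"ry":0,"rz":0},
  ],
)

```text
time_s: 38.42
tool_pos: [457.9, 45.7, 96.6]
eef_rot: [-0.0, 0.739, 0.673, 0.0]
contact_force: [-0.9, 0.6, 8.3]
gripper_width: 31.8
grasp_force: 40.7
```

Request:
jog_arm(
  steps=[
    {"tx":0,"ty":0,"tz":0,"rx":0,"ry":0,"rz":0},
    {"tx":0,"ty":0,"tz":0,"rx":0,"ry":0,"rz":0},
    {"tx":0,"ty":0,"tz":-0.01,"rx":0,"ry":0,"rz":0},
    {"tx":0,"ty":0,"tz":-0.03,"rx":0,"ry":0,"rz":0},
    {"tx":0,"ty":0,"tz":-0.03,"rx":0,"ry":0,"rz":0},
    {"tx":0,"ty":0,"tz":-0.03,"rx":0,"ry":0,"rz":0},
    {"tx":-0.02,"ty":0.0004,"tz":0,"rx":0,"ry":0,"rz":0},
    {"tx":-0.04,"ty":0.0005,"tz":0,"rx":0,"ry":0,"rz":0},
    {"tx":-0.04,"ty":0.0005,"tz":0,"rx":0,"ry":0,"rz":0},
    {"tx":-0.04,"ty":0.0005,"tz":0,"rx":0,"ry":0,"rz":0},
    {"tx":-0.04,"ty":0.0005,"tz":0,"rx":0,"ry":0,"rz":0},
    {"tx":-0.04,"ty":0.0005,"tz":0,"rx":0,"ry":0,"rz":0},
    {"tx":-0.04,"ty":0.0005,"tz":0,"rx":0,"ry":0,"rz":0},
    {"tx":-0.04,"ty":0.0005,"tz":0,"rx":0,"ry":0,"rz":0},
    {"tx":-0.04,"ty":0.0005,"tz":0,"rx":0,"ry":0,"rz":0},
    {"tx":-0.04,"ty":0.0005,"tz":0,"rx":0,"ry":0,"rz":0},
    {"tx":-0.03,"ty":0,"tz":0,"rx":0,"ry":0,"rz":0},
    {"tx":-0.012,"ty":0,"tz":0,"rx":0,"ry":0,"rz":0},
    {"tx":0,"ty":0,"tz":0,"rx":0,"ry":0,"rz":0},
    {"tx":0,"ty":0,"tz":0,"rx":0,"ry":0,"rz":0},
  ],
  jaw=0.06,
)

```text
time_s: 40.92
tool_pos: [423.8, -373.3, 195.5]
eef_rot: [-0.001, 0.739, 0.674, 0.0]
contact_force: [-0.7, -0.6, 0.5]
gripper_width: 60.3
grasp_force: 0.0
```

Run:
```python
from fit import *
s=st(); c=imaging.camera("wrist"); jars(c); print("scene"); jars(imaging.camera("scene"),(350,520,-460,150),(90,140))
plan(((424,-380,110),84.76,7))
```

```text
t 40.92 pos [ 423.8 -373.3  195.5] R [[0.091, 0.996, -0.001], [0.996, -0.091, 0.002], [0.002, -0.001, -1.0]] F [-0.7 -0.6  0.5] w 60.3 g 0.0 q [ 0.39  0.58  0.46  1.75 -0.32  0.89  0.9 ]
jar [171, 134, 92, 87, 6170] top 129.1 c [ 373.1 -320.3] r 21.9 med [ 373.5 -319.4  128.2] rgb [172. 147.  86.]
jar [305, 233, 75, 82, 4847] top 128.4 c [ 434.9 -382.5] r 21.4 med [ 434.9 -380.9  127.6] rgb [168. 178. 165.]
scene
jar [266, 215, 21, 16, 185] top 106.1 c [425.3 105.8] r 26.3 med [423.7 105.4 104.8] rgb [60. 59. 56.]
jar [345, 255, 22, 20, 231] top 106.0 c [ 403.6 -129.1] r 28.3 med [ 400.8 -131.1  104.9] rgb [57. 54. 51.]
jar [468, 287, 25, 30, 614] top 127.5 c [ 434.1 -384.8] r 22.7 med [ 431.8 -384.4  126.5] rgb [194. 209. 186.]
jar [421, 291, 26, 32, 649] top 128.1 c [ 371.1 -322.1] r 23.6 med [ 370.2 -322.6  127.1] rgb [192. 151.  66.]
7 x t [-0.0009  0.0001  0.0122] r [-0.0002 -0.0002  0.    ]
```

Request:
jog_arm(
  steps=[
    {"tx":-0.0038,"ty":0.006,"tz":0.01,"rx":0,"ry":0,"rz":0},
    {"tx":-0.0038,"ty":0.006,"tz":0.01,"rx":0,"ry":0,"rz":0},
    {"tx":0,"ty":0,"tz":0.01,"rx":0,"ry":0,"rz":0},
    {"tx":0,"ty":0,"tz":0.01,"rx":0,"ry":0,"rz":0},
    {"tx":0,"ty":0,"tz":0,"rx":0,"ry":0,"rz":0},
  ],
)

```text
time_s: 41.65
tool_pos: [433.7, -383.3, 154.3]
eef_rot: [-0.002, 0.739, 0.673, -0.001]
contact_force: [0.0, 0.6, -0.3]
gripper_width: 59.9
grasp_force: 0.0
```

Run:
```python
from fit import *
s=st(); c=imaging.camera("wrist"); jars(c); print("scene"); jars(imaging.camera("scene"),(350,520,-460,-200),(90,140))
plan(((435,-382,110),84.76,4))
```

```text
t 41.65 pos [ 433.7 -383.3  154.3] R [[0.094, 0.996, -0.003], [0.996, -0.094, 0.002], [0.002, -0.003, -1.0]] F [ 0.   0.6 -0.3] w 59.9 g 0.0 q [ 0.42  0.65  0.43  1.75 -0.35  0.82  0.92]
jar [103, 117, 121, 111, 10367] top 129.1 c [ 372.7 -320.9] r 22.2 med [ 373.6 -320.   128.2] rgb [142. 118.  66.]
jar [278, 240, 94, 101, 7486] top 128.3 c [ 435.7 -382.7] r 21.8 med [ 435.6 -380.8  127.6] rgb [156. 165. 150.]
scene
jar [468, 287, 25, 30, 488] top 127.0 c [ 435.  -385.4] r 23.1 med [ 432.9 -391.4  126.1] rgb [186. 193. 173.]
jar [421, 291, 27, 32, 654] top 128.2 c [ 372. -324.] r 22.8 med [ 370.4 -324.3  127.2] rgb [161. 124.  58.]
4 x t [0.0005 0.0002 0.0114] r [-0.0003  0.     -0.0006]
```

Request:
jog_arm(
  steps=[
    {"tx":0.0003,"ty":0.0025,"tz":0.011,"rx":0,"ry":0,"rz":0},
    {"tx":0,"ty":0,"tz":0.011,"rx":0,"ry":0,"rz":0},
    {"tx":0,"ty":0,"tz":0.011,"rx":0,"ry":0,"rz":0},
    {"tx":0,"ty":0,"tz":0.011,"rx":0,"ry":0,"rz":0},
    {"tx":0,"ty":0,"tz":0,"rx":0,"ry":0,"rz":0},
  ],
)

```text
time_s: 42.38
tool_pos: [436.3, -383.2, 110.3]
eef_rot: [-0.002, 0.739, 0.673, -0.001]
contact_force: [0.3, -0.0, -0.5]
gripper_width: 60.2
grasp_force: 0.0
```

Request:
jog_arm(
  steps=[
    {"tx":0,"ty":0,"tz":0,"rx":0,"ry":0,"rz":0},
    {"tx":0,"ty":0,"tz":0,"rx":0,"ry":0,"rz":0},
    {"tx":0,"ty":0,"tz":0,"rx":0,"ry":0,"rz":0},
    {"tx":0,"ty":0,"tz":0,"rx":0,"ry":0,"rz":0},
    {"tx":0,"ty":0,"tz":0,"rx":0,"ry":0,"rz":0},
  ],
  jaw=0.0,
  grip_force=40,
)

```text
time_s: 43.0
tool_pos: [437.0, -384.0, 111.9]
eef_rot: [-0.0, 0.739, 0.673, -0.0]
contact_force: [-0.5, 0.4, 1.6]
gripper_width: 41.1
grasp_force: 40.5
```

Run:
```python
from fit import *
s=st(); p=s["tool_pos"]; a=r2w(Q0,(-1.5,0)); print(a)
plan(((p[0],p[1],205),None,5),((a[0],a[1],205),84.76,12))
```

```text
t 43.0 pos [ 437.  -384.   111.9] R [[0.093, 0.996, -0.0], [0.996, -0.093, -0.0], [-0.0, -0.0, -1.0]] F [-0.5  0.4  1.6] w 41.1 g 40.5 q [ 0.44  0.7   0.4   1.78 -0.38  0.73  0.95]
[452.60626868 -12.76300828]
5 x t [-0.     -0.     -0.0186] r [0. 0. 0.]
12 x t [ 0.0309 -0.0016 -0.    ] r [-0.      0.     -0.0002]
```

Request:
jog_arm(
  steps=[
    {"tx":0,"ty":0,"tz":-0.01,"rx":0,"ry":0,"rz":0},
    {"tx":0,"ty":0,"tz":-0.02,"rx":0,"ry":0,"rz":0},
    {"tx":0,"ty":0,"tz":-0.02,"rx":0,"ry":0,"rz":0},
    {"tx":0,"ty":0,"tz":-0.02,"rx":0,"ry":0,"rz":0},
    {"tx":0,"ty":0,"tz":-0.023,"rx":0,"ry":0,"rz":0},
    {"tx":0.018,"ty":-0.001,"tz":0,"rx":0,"ry":0,"rz":0},
    {"tx":0.032,"ty":-0.0016,"tz":0,"rx":0,"ry":0,"rz":0},
    {"tx":0.032,"ty":-0.0016,"tz":0,"rx":0,"ry":0,"rz":0},
    {"tx":0.032,"ty":-0.0016,"tz":0,"rx":0,"ry":0,"rz":0},
    {"tx":0.032,"ty":-0.0016,"tz":0,"rx":0,"ry":0,"rz":0},
    {"tx":0.032,"ty":-0.0016,"tz":0,"rx":0,"ry":0,"rz":0},
    {"tx":0.032,"ty":-0.0016,"tz":0,"rx":0,"ry":0,"rz":0},
    {"tx":0.032,"ty":-0.0016,"tz":0,"rx":0,"ry":0,"rz":0},
    {"tx":0.032,"ty":-0.0016,"tz":0,"rx":0,"ry":0,"rz":0},
    {"tx":0.032,"ty":-0.0016,"tz":0,"rx":0,"ry":0,"rz":0},
    {"tx":0.032,"ty":-0.0016,"tz":0,"rx":0,"ry":0,"rz":0},
    {"tx":0.02,"ty":-0.001,"tz":0,"rx":0,"ry":0,"rz":0},
    {"tx":0.013,"ty":-0.001,"tz":0,"rx":0,"ry":0,"rz":0},
    {"tx":0,"ty":0,"tz":0,"rx":0,"ry":0,"rz":0},
    {"tx":0,"ty":0,"tz":0,"rx":0,"ry":0,"rz":0},
  ],
)

```text
time_s: 45.5
tool_pos: [452.4, -13.5, 204.5]
eef_rot: [-0.0, 0.74, 0.673, -0.001]
contact_force: [-0.6, -0.2, -2.0]
gripper_width: 41.2
grasp_force: 40.6
```

```bash
python3 -c "
from jv import *
jv(0,100)
c=imaging.camera('wrist'); L=w2r(cloud(c).reshape(-1,3)); m=(L[:,2]>90)&(L[:,2]<112)&(L[:,0]>-30)&(L[:,0]<30)&(abs(L[:,1]-58)<28); S=L[m]; print('shaker',len(S),S.min(0),S.max(0),np.median(S,0))
jars(c,(400,520,-20,150),(80,108))"
```

```text
t 45.5 pos [452.4 -13.5 204.5] R [[0.095, 0.995, -0.001], [0.995, -0.095, -0.001], [-0.001, -0.001, -1.0]] F [-0.6 -0.2 -2. ] w 41.2 g 40.6 q [-0.38  0.41  0.5   2.04 -0.27  0.76  0.19]
tcp rack [ -1.7  -0.8 204.5]
jar side 20 1070 [ 12.  -18.5  20. ] [23.8 19.4 35. ]
jar side 35 728 [ 12.1 -18.5  35. ] [23.8 19.1 50. ]
jar side 50 569 [ 12.3 -18.4  50. ] [23.9 18.9 65. ]
jar side 65 337 [ 12.  -18.6  65. ] [23.7 18.8 80. ]
jar side 80 51 [ 14.2 -17.   80. ] [22.8 16.1 83.2]
6 x t [0.0002 0.     0.0174] r [-0.0002  0.0001 -0.0007]
shaker 2339 [-18.55048938  42.86845202  90.0126713 ] [ 14.84824911  76.58850561 102.66646069] [-1.80740979 60.70558789 98.15264686]
jar [200, 20, 104, 42, 3777] top 107.0 c [426.4 109.9] r 26.8 med [426.9 109.3 106. ] rgb [66. 66. 65.]
jar [293, 119, 55, 57, 2447] top 100.5 c [457.9  47.1] r 13.9 med [457.9  47.1  99.3] rgb [160. 156. 150.]
```

Request:
jog_arm(
  steps=[
    {"tx":0,"ty":0,"tz":0.012,"rx":0,"ry":0,"rz":0},
    {"tx":0,"ty":0,"tz":0.018,"rx":0,"ry":0,"rz":0},
    {"tx":0,"ty":0,"tz":0.018,"rx":0,"ry":0,"rz":0},
    {"tx":0,"ty":0,"tz":0.018,"rx":0,"ry":0,"rz":0},
    {"tx":0,"ty":0,"tz":0.018,"rx":0,"ry":0,"rz":0},
    {"tx":0,"ty":0,"tz":0.012,"rx":0,"ry":0,"rz":0},
    {"tx":0,"ty":0,"tz":0.006,"rx":0,"ry":0,"rz":0},
    {"tx":0,"ty":0,"tz":0.003,"rx":0,"ry":0,"rz":0},
    {"tx":0,"ty":0,"tz":0.002,"rx":0,"ry":0,"rz":0},
    {"tx":0,"ty":0,"tz":0.001,"rx":0,"ry":0,"rz":0},
    {"tx":0,"ty":0,"tz":0,"rx":0,"ry":0,"rz":0},
  ],
)

```text
time_s: 46.98
tool_pos: [452.7, -12.6, 96.7]
eef_rot: [-0.0, 0.739, 0.673, -0.0]
contact_force: [0.1, 0.2, -1.2]
gripper_width: 41.0
grasp_force: 40.6
```

Request:
jog_arm(
  steps=[
    {"tx":0,"ty":0,"tz":0.001,"rx":0,"ry":0,"rz":0},
    {"tx":0,"ty":0,"tz":0.001,"rx":0,"ry":0,"rz":0},
    {"tx":0,"ty":0,"tz":0,"rx":0,"ry":0,"rz":0},
  ],
)

```text
time_s: 47.35
tool_pos: [452.8, -12.7, 95.7]
eef_rot: [-0.0, 0.739, 0.673, 0.0]
contact_force: [-1.6, 0.1, 10.0]
gripper_width: 41.6
grasp_force: 41.8
```

Request:
jog_arm(
  steps=[
    {"tx":0,"ty":0,"tz":0,"rx":0,"ry":0,"rz":0},
    {"tx":0,"ty":0,"tz":0,"rx":0,"ry":0,"rz":0},
    {"tx":0,"ty":0,"tz":-0.01,"rx":0,"ry":0,"rz":0},
    {"tx":0,"ty":0,"tz":-0.03,"rx":0,"ry":0,"rz":0},
    {"tx":0,"ty":0,"tz":-0.03,"rx":0,"ry":0,"rz":0},
    {"tx":0,"ty":0,"tz":-0.03,"rx":0,"ry":0,"rz":0},
    {"tx":-0.02,"ty":-0.0024,"tz":0,"rx":0,"ry":0,"rz":0},
    {"tx":-0.035,"ty":-0.0045,"tz":0,"rx":0,"ry":0,"rz":0},
    {"tx":-0.035,"ty":-0.0045,"tz":0,"rx":0,"ry":0,"rz":0},
    {"tx":-0.035,"ty":-0.0045,"tz":0,"rx":0,"ry":0,"rz":0},
    {"tx":-0.035,"ty":-0.0045,"tz":0,"rx":0,"ry":0,"rz":0},
    {"tx":-0.035,"ty":-0.0045,"tz":0,"rx":0,"ry":0,"rz":0},
    {"tx":-0.035,"ty":-0.0045,"tz":0,"rx":0,"ry":0,"rz":0},
    {"tx":-0.035,"ty":-0.0045,"tz":0,"rx":0,"ry":0,"rz":0},
    {"tx":-0.034,"ty":-0.0045,"tz":0,"rx":0,"ry":0,"rz":0},
    {"tx":-0.015,"ty":0,"tz":0,"rx":0,"ry":0,"rz":0},
    {"tx":0,"ty":0,"tz":0,"rx":0,"ry":0,"rz":0},
    {"tx":0,"ty":0,"tz":0,"rx":0,"ry":0,"rz":0},
  ],
  jaw=0.062,
)

```text
time_s: 49.6
tool_pos: [385.7, -319.8, 194.4]
eef_rot: [-0.001, 0.739, 0.674, 0.0]
contact_force: [-0.1, 0.3, -0.0]
gripper_width: 61.8
grasp_force: 0.0
```

Run:
```python
from fit import *
s=st(); c=imaging.camera("wrist"); jars(c); print("scene"); jars(imaging.camera("scene"),(300,520,-460,-200),(90,140))
```

```text
t 49.6 pos [ 385.7 -319.8  194.4] R [[0.091, 0.996, -0.001], [0.996, -0.091, 0.002], [0.002, -0.001, -1.0]] F [-0.1  0.3 -0. ] w 61.8 g 0.0 q [ 0.32  0.49  0.48  1.92 -0.31  0.8   0.88]
jar [258, 215, 81, 85, 5377] top 129.1 c [ 373.4 -316.1] r 22.1 med [ 373.4 -314.5  128.3] rgb [198. 175. 104.]
scene
jar [418, 290, 27, 32, 695] top 128.1 c [ 372.2 -317.8] r 23.0 med [ 371.4 -318.4  127.2] rgb [225. 182.  75.]
```

Request:
jog_arm(
  steps=[
    {"tx":0.0014,"ty":-0.006,"tz":0.01,"rx":0,"ry":0,"rz":0},
    {"tx":0,"ty":-0.0065,"tz":0.01,"rx":0,"ry":0,"rz":0},
    {"tx":0,"ty":0,"tz":0.01,"rx":0,"ry":0,"rz":0},
    {"tx":0,"ty":0,"tz":0.01,"rx":0,"ry":0,"rz":0},
    {"tx":0,"ty":0,"tz":0,"rx":0,"ry":0,"rz":0},
  ],
)

```text
time_s: 50.32
tool_pos: [372.4, -318.8, 153.6]
eef_rot: [-0.001, 0.739, 0.673, -0.001]
contact_force: [0.3, -0.2, 0.1]
gripper_width: 62.0
grasp_force: 0.0
```

Run:
```python
from fit import *
s=st(); c=imaging.camera("wrist"); jars(c)
```

```text
t 50.33 pos [ 372.4 -318.8  153.6] R [[0.093, 0.996, -0.003], [0.996, -0.093, 0.001], [0.001, -0.003, -1.0]] F [ 0.3 -0.2  0.1] w 62.0 g 0.0 q [ 0.36  0.54  0.44  2.   -0.35  0.69  0.93]
jar [273, 234, 98, 106, 8165] top 129.1 c [ 373.1 -315.4] r 22.2 med [ 373.3 -313.7  128.3] rgb [190. 164.  97.]
```

Request:
jog_arm(
  steps=[
    {"tx":0.0037,"ty":0.0006,"tz":0.01,"rx":0,"ry":0,"rz":0},
    {"tx":0,"ty":0,"tz":0.011,"rx":0,"ry":0,"rz":0},
    {"tx":0,"ty":0,"tz":0.011,"rx":0,"ry":0,"rz":0},
    {"tx":0,"ty":0,"tz":0.011,"rx":0,"ry":0,"rz":0},
    {"tx":0,"ty":0,"tz":0,"rx":0,"ry":0,"rz":0},
  ],
)

```text
time_s: 51.0
tool_pos: [373.1, -315.1, 110.6]
eef_rot: [-0.001, 0.739, 0.673, -0.001]
contact_force: [0.0, 0.3, -0.3]
gripper_width: 61.8
grasp_force: 0.0
```

Request:
jog_arm(
  steps=[
    {"tx":0,"ty":0,"tz":0,"rx":0,"ry":0,"rz":0},
    {"tx":0,"ty":0,"tz":0,"rx":0,"ry":0,"rz":0},
    {"tx":0,"ty":0,"tz":0,"rx":0,"ry":0,"rz":0},
    {"tx":0,"ty":0,"tz":0,"rx":0,"ry":0,"rz":0},
    {"tx":0,"ty":0,"tz":0,"rx":0,"ry":0,"rz":0},
  ],
  jaw=0.0,
  grip_force=40,
)

```text
time_s: 51.62
tool_pos: [373.7, -315.9, 112.1]
eef_rot: [0.0, 0.739, 0.673, -0.0]
contact_force: [-0.3, 0.8, 5.2]
gripper_width: 45.0
grasp_force: 41.3
```

Run:
```python
from fit import *
s=st(); p=s["tool_pos"]; a=r2w(Q0,(-1.5,-58)); print(a)
plan(((p[0],p[1],205),None,5),((a[0],a[1],205),84.76,8))
```

```text
t 51.62 pos [ 373.7 -315.9  112.1] R [[0.094, 0.996, -0.0], [0.996, -0.094, -0.001], [-0.001, -0.0, -1.0]] F [-0.3  0.8  5.2] w 45.0 g 41.3 q [ 0.39  0.6   0.39  2.04 -0.4   0.58  0.97]
[447.30925532 -70.52061946]
5 x t [-0.     -0.     -0.0186] r [0. 0. 0.]
8 x t [ 0.0314  0.0063 -0.    ] r [-0.      0.0001 -0.0003]
```

Request:
jog_arm(
  steps=[
    {"tx":0,"ty":0,"tz":-0.01,"rx":0,"ry":0,"rz":0},
    {"tx":0,"ty":0,"tz":-0.02,"rx":0,"ry":0,"rz":0},
    {"tx":0,"ty":0,"tz":-0.02,"rx":0,"ry":0,"rz":0},
    {"tx":0,"ty":0,"tz":-0.02,"rx":0,"ry":0,"rz":0},
    {"tx":0,"ty":0,"tz":-0.023,"rx":0,"ry":0,"rz":0},
    {"tx":0.018,"ty":0.004,"tz":0,"rx":0,"ry":0,"rz":0},
    {"tx":0.032,"ty":0.0064,"tz":0,"rx":0,"ry":0,"rz":0},
    {"tx":0.032,"ty":0.0064,"tz":0,"rx":0,"ry":0,"rz":0},
    {"tx":0.032,"ty":0.0064,"tz":0,"rx":0,"ry":0,"rz":0},
    {"tx":0.032,"ty":0.0064,"tz":0,"rx":0,"ry":0,"rz":0},
    {"tx":0.032,"ty":0.0064,"tz":0,"rx":0,"ry":0,"rz":0},
    {"tx":0.032,"ty":0.0064,"tz":0,"rx":0,"ry":0,"rz":0},
    {"tx":0.026,"ty":0.0052,"tz":0,"rx":0,"ry":0,"rz":0},
    {"tx":0.015,"ty":0.003,"tz":0,"rx":0,"ry":0,"rz":0},
    {"tx":0,"ty":0,"tz":0,"rx":0,"ry":0,"rz":0},
    {"tx":0,"ty":0,"tz":0,"rx":0,"ry":0,"rz":0},
  ],
)

```text
time_s: 53.62
tool_pos: [447.2, -71.6, 204.6]
eef_rot: [-0.0, 0.74, 0.673, -0.001]
contact_force: [0.4, -1.4, -2.0]
gripper_width: 45.0
grasp_force: 41.1
```

```bash
python3 -c "
from jv import *
jv(-58,100)"
```

```text
t 53.62 pos [447.2 -71.6 204.6] R [[0.095, 0.995, -0.001], [0.995, -0.095, -0.001], [-0.001, -0.001, -1.0]] F [ 0.4 -1.4 -2. ] w 45.0 g 41.1 q [-0.25  0.41  0.5   2.04 -0.28  0.76  0.32]
tcp rack [ -1.6 -59.1 204.6]
jar side 20 1192 [ 12.  -23.3  20. ] [25.8 18.8 35. ]
jar side 35 784 [ 12.2 -23.5  35. ] [25.8 18.8 50. ]
jar side 50 618 [ 12.  -23.5  50. ] [25.9 18.7 65. ]
jar side 65 381 [ 12.1 -23.7  65. ] [25.7 18.6 80. ]
jar side 80 44 [ 12.3 -22.1  80.2] [24.5 14.3 82.7]
6 x t [0.0002 0.     0.0174] r [-0.0002  0.0001 -0.0008]
```

Request:
jog_arm(
  steps=[
    {"tx":-0.002,"ty":0.0015,"tz":0.012,"rx":0,"ry":0,"rz":0},
    {"tx":0,"ty":0,"tz":0.018,"rx":0,"ry":0,"rz":0},
    {"tx":0,"ty":0,"tz":0.018,"rx":0,"ry":0,"rz":0},
    {"tx":0,"ty":0,"tz":0.018,"rx":0,"ry":0,"rz":0},
    {"tx":0,"ty":0,"tz":0.018,"rx":0,"ry":0,"rz":0},
    {"tx":0,"ty":0,"tz":0.012,"rx":0,"ry":0,"rz":0},
    {"tx":0,"ty":0,"tz":0.006,"rx":0,"ry":0,"rz":0},
    {"tx":0,"ty":0,"tz":0.003,"rx":0,"ry":0,"rz":0},
    {"tx":0,"ty":0,"tz":0.002,"rx":0,"ry":0,"rz":0},
    {"tx":0,"ty":0,"tz":0.001,"rx":0,"ry":0,"rz":0},
    {"tx":0,"ty":0,"tz":0.001,"rx":0,"ry":0,"rz":0},
    {"tx":0,"ty":0,"tz":0,"rx":0,"ry":0,"rz":0},
  ],
)

```text
time_s: 55.18
tool_pos: [448.9, -72.5, 96.1]
eef_rot: [-0.0, 0.739, 0.673, -0.0]
contact_force: [-1.9, 0.1, 3.7]
gripper_width: 44.8
grasp_force: 42.0
```

Contact. I'll press 1 mm more, release, lift and back off for a check.

Request:
jog_arm(
  steps=[
    {"tx":0,"ty":0,"tz":0.0007,"rx":0,"ry":0,"rz":0},
    {"tx":0,"ty":0,"tz":0,"rx":0,"ry":0,"rz":0},
  ],
)

```text
time_s: 55.42
tool_pos: [448.9, -72.5, 96.0]
eef_rot: [-0.0, 0.739, 0.673, 0.0]
contact_force: [-2.9, -0.0, 10.6]
gripper_width: 45.2
grasp_force: 43.2
```

Request:
jog_arm(
  steps=[
    {"tx":0,"ty":0,"tz":0,"rx":0,"ry":0,"rz":0},
    {"tx":0,"ty":0,"tz":0,"rx":0,"ry":0,"rz":0},
    {"tx":0,"ty":0,"tz":0,"rx":0,"ry":0,"rz":0},
    {"tx":0,"ty":0,"tz":-0.01,"rx":0,"ry":0,"rz":0},
    {"tx":0,"ty":0,"tz":-0.03,"rx":0,"ry":0,"rz":0},
    {"tx":0,"ty":0,"tz":-0.03,"rx":0,"ry":0,"rz":0},
    {"tx":0,"ty":0,"tz":-0.03,"rx":0,"ry":0,"rz":0},
    {"tx":0,"ty":0,"tz":-0.03,"rx":0,"ry":0,"rz":0},
    {"tx":-0.035,"ty":0,"tz":-0.01,"rx":0,"ry":0,"rz":0},
    {"tx":-0.035,"ty":0,"tz":0,"rx":0,"ry":0,"rz":0},
    {"tx":-0.03,"ty":0,"tz":0,"rx":0,"ry":0,"rz":0},
    {"tx":0,"ty":0,"tz":0,"rx":0,"ry":0,"rz":0},
    {"tx":0,"ty":0,"tz":0,"rx":0,"ry":0,"rz":0},
  ],
  jaw=0.06,
)

```text
time_s: 57.05
tool_pos: [439.5, -171.2, 235.0]
eef_rot: [-0.001, 0.739, 0.673, -0.0]
contact_force: [0.0, -0.4, -0.2]
gripper_width: 60.3
grasp_force: 0.0
```

Run:
```python
from fit import *
s=st(); c=imaging.camera("wrist"); W=cloud(c); L=w2r(W)
def rep(n,m):
    S=L[m]
    if len(S): ce,r=cv2.minEnclosingCircle(S[:,:2].astype(np.float32)); print(n,len(S),"ctr",np.round(ce,1),"r",round(r,1),S.min(0).round(1),S.max(0).round(1),"zmed",np.median(S[:,2]).round(1))
    else: print(n,"none")
x,y,z=L[...,0],L[...,1],L[...,2]
for yy in (-58,0,58): rep(f"jar{yy}",(abs(x)<30)&(abs(y-yy)<28)&(z>(107 if yy<50 else 95))&(z<118))
for yy in (-118,118): rep(f"keeper{yy}",(abs(x+40)<40)&(abs(y-yy)<14)&(z>102)&(z<112))
for y0 in (-90,-30,30,90): rep(f"rail{y0}",(abs(x+40)<15)&(abs(y-y0)<5)&(z>62)&(z<72))
c=imaging.camera("scene"); L=w2r(cloud(c)); x,y,z=L[...,0],L[...,1],L[...,2]; print("scene")
for yy in (-118,118): rep(f"keeper{yy}",(abs(x+40)<40)&(abs(y-yy)<20)&(z>100)&(z<112))
for yy in (-58,0,58): rep(f"jar{yy}",(abs(x)<30)&(abs(y-yy)<28)&(z>(107 if yy<50 else 95))&(z<118))
rep("rail",(abs(x+40)<14)&(abs(y)<150)&(z>64)&(z<72))
```

```text
t 57.05 pos [ 439.5 -171.2  235. ] R [[0.093, 0.996, -0.001], [0.996, -0.093, 0.001], [0.001, -0.001, -1.0]] F [ 0.  -0.4 -0.2] w 60.3 g 0.0 q [-0.06  0.4   0.54  1.95 -0.26  0.87  0.52]
jar-58 4173 ctr [  0.4 -59.6] r 22.0 [-21.5 -80.7 107.2] [ 21.6 -38.2 115.1] zmed 112.4
jar0 406 ctr [ -1.9 -13.9] r 14.4 [-16.3 -20.  107. ] [ 12.5 -13.8 113.2] zmed 110.9
jar58 none
keeper-118 1817 ctr [ -39.8 -117.6] r 27.7 [ -67.4 -125.9  102. ] [ -12.1 -110.1  108.4] zmed 105.7
keeper118 none
rail-90 307 ctr [-40.2 -89.3] r 9.5 [-49.4 -95.   62. ] [-31.  -85.5  67.3] zmed 65.2
rail-30 366 ctr [-40.  -29.8] r 9.9 [-48.8 -35.   62. ] [-30.7 -25.   68. ] zmed 65.3
rail30 none
rail90 none
scene
keeper-118 137 ctr [ -40.7 -122.2] r 28.1 [ -68.5 -130.6  100.1] [ -12.7 -113.4  108. ] zmed 104.5
keeper118 110 ctr [-40.1 115.9] r 28.1 [-68.2 106.6 100.1] [-12.1 127.1 107.9] zmed 104.3
jar-58 211 ctr [ -1.6 -61.8] r 23.7 [-23.4 -84.8 107.1] [ 20.8 -39.6 114. ] zmed 111.1
jar0 177 ctr [-2.1 -0.5] r 23.7 [-24.3 -21.4 107.1] [ 21.6  21.1 114.7] zmed 110.4
jar58 66 ctr [-2.9 55.3] r 14.3 [-17.1  41.7  95.1] [  8.   66.9 101.9] zmed 98.4
rail 307 ctr [-39.2 -16.3] r 128.9 [ -53.4 -145.1   64. ] [-26.6 112.5  72. ] zmed 65.4
```

```bash
python3 -c "
from bench import close_job
print(close_job())"
```

```text
the job is handed in; nothing more can be done
None
```

The job is handed in at about 57 s, but the hand-in returned no verdict: the rail lies in both saddles, both keepers are home over it, and the three jars present (jar_1, jar_3, jar_4; jar_2 was absent) stand upright on the shelf.

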